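# Tap the jammed stirring bars out of their storage tube

## Task

The two stirring bars are jammed in the neck of the storage tube. Take the tube from its cradle, tip it mouth-down over the steel tray and tap its rim on the tray's hard edge until both bars slide out into the tray. Then lay the empty tube back in its cradle as it lay, mouth towards the robot, and leave the glassware alone.

Things in the scene. Friction and masses are not known exactly. Their poses are not given: they have to be found in the camera images.
- tube: Loose clear plastic storage tube, 140 mm long, 28 mm across (eight-sided, flats up, down and at the sides), bore 20 mm, 80 g. Origin on its axis, half-way along: grasp it there. x runs along it to the closed end (orange cap, +70 mm), the open mouth is at x = -70 mm, z up as it lies. The last 18 mm at the mouth are an orange collar 34 mm across. Starts level in the cradle, mouth towards the robot.
- tube_mouth (a point): Centre of the tube's open mouth, on its axis, 70 mm from the tube's origin; axes as the tube's.
- jam (a point): Tip of the stiff catch in the neck, 10 mm from the mouth: a pin from the top of the bore (boss to 23 mm above the axis) that wedges the bars. Dry friction holds it against the bars' weight. Each knock of the rim at 0.15 to 0.2 m/s, tube tipped 35 to 45 degrees, drives the bars on; the pin stays as pushed. After one to some eight knocks both run out. Softer taps need more; hard jerks in the air also shift it.
- bar1: White stirring bar with a blue band, a smooth slippery rod with round ends, 16 mm across, 42 mm long, about 25 g, loose; origin at its centre, x along it. It starts in the tube, nearest the mouth, centre about 40 mm from the tube's origin towards the mouth.
- bar2: A second stirring bar, the same, right behind the first; its centre starts about 2 mm from the tube's origin.
- tray: Fixed open steel tray, 200 mm (x) by 240 mm (y), walls and floor 4 mm. The walls carry a rolled edge, a round bar 10 mm thick, its top 50 mm above the table, its centre lines 98 mm (x) and 118 mm (y) from the tray's middle. Origin on the table under the tray's middle; x points away from the robot: the far edge is at x = +98 mm. Small handles stand 19 mm out beyond the y walls.
- cradle: Fixed blue cradle: base 130 (x) by 70 (y) by 12 mm, two 10 mm thick V saddles at x = -40 and +40 mm (70 mm free between for fingers), 42 mm wide, tops about 4 mm above the tube's axis. Origin on the table under its middle. The tube rests along the cradle's x, within 5 mm of its middle, axis 65 mm above the table, mouth to -x.
- flask: Loose empty conical flask of green glass, 74 mm wide, 112 mm high; origin at the centre of its underside. Leave it alone.
- reagent: Loose amber bottle with black cap, 48 mm wide, 100 mm high; origin at the centre of its underside. Leave it alone.
- beaker: Loose glass beaker, 60 mm wide, 75 mm high; origin at the centre of its underside. Leave it alone.
Things that resemble listed ones, but are neither listed nor needed, are in the scene too. What is shaped like the tube but red is not meant. Of the things that look like the cradle, take the one that is nearest to the robot's base at the start.

How it is judged:
By the outcome, as a careful person would: the job done as asked, in the order asked, and still so for the second after the job is handed in, with the robot touching nothing.
It also fails if it takes over 48 s, if anything falls off the work surface, if the arm or the gripper's body presses on something with over 40 N, if the wrist force passes 120 N, or if a joint passes its speed limit or range.

## Robot

A 6-joint arm with a two-finger parallel gripper is mounted at the origin on the work surface. World frame = base frame: x ahead of the robot, y to its left, z up, the work surface at z = 0. Lengths are in m, angles in rad, forces in N, time in s.
With the tool pointing down it reaches from about 0.25 to 0.725 m from the base axis. Payload 4 kg.
Tool frame: the origin (TCP) lies midway between the tips of the shut fingers; the grasp point (between the pads) lies 19 mm behind it; z points along the fingers, y is the direction in which the jaws open and shut (so a half turn about z gives the same grasp; the last joint's range is limited). The gripper opens to 85 mm and grips with 20 to 120 N. Pads are 22 mm wide; open, the fingers measure 114 mm over their backs; the gripper's body (76 mm by 85 mm) begins 54 mm behind the grasp point. The pads swing forward as they close: fully open they stand 13 mm farther back than shut.
Start: joints at [-1.232, 0.241, 0.005, 1.335, 0, 1.571], TCP at [0.166, -0.472, 0.231] pointing down, gripper open.
Joint ranges: [-2.72, 2.72], [-1.05, 1.87], [-1.09, 1.28], [-1.99, 2.15], [-1.42, 1.44], [-3.14, 3.14]. Speed limits (rad/s): [2.79, 2.79, 3.14, 3.14, 3.14, 3.14].

## Interface

Orientations are given as a unit quaternion [x, y, z, w].
In Python, from workcell import bot, vision gives the robot as it stands. The module is installed in compiled form; this text tells all that it offers.
- The arm moves only by the tool send_rows, never from a script. Its argument "targets" is a list that holds one entry, the list of rows, each a list of 5 numbers: the shift along the world's x, y, z in cm, then the turn about the world's z in rad, then the finger opening in cm, from 0 to 8.54. A call has 1 to 12 rows; each row is the pose to reach, as a shift and turn from the pose commanded when the call began; what a row does not reach only later rows make up. A row lasts 1/8 s, in which the tool goes at most 62.5 mm and 10.7 degrees, less where a joint would pass 70% of its speed; a pose out of reach is approached as far as the arm can. A call with a gripper value outside its range is refused whole. The fingers move at their own pace and stop on an object; the grip force is fixed at half the most. Time passes only in rows, so rows that repeat a pose let the fingers close. It gives the time, the measured TCP pose, the force and the opening at its end, in the units of the state.
- bot.get_obs(): the state, without advancing time (a new reading comes with each control period).
- vision.camera(name): name is "scene" or "side" or "wrist"; returns the picture (400x640x3 uint8, red, green, blue); there is no depth.
- vision.get_calibration(name): a dict with "vertical_fov" (degrees; the focal length in pixels is half the picture's height over the tangent of half this angle, whatever the lens; pixels are square), "cx", "cy" (the principal point, pixels), "rvec" (rotation vector, rad) and "tvec" (3), from world to camera coordinates, as OpenCV has them; the wrist camera has in their place "T_tool_cam" (4x4, takes a point from camera to tool coordinates, whose origin is the TCP and whose axes are the flange's). Camera axes: x right, y down, z forward; pixel columns grow to the right and rows downward; lengths in m; the calibration is good to about 2 mm. A picture is of the moment at which its call begins: read the wrist's pose just before it. get_calibration takes no time and is no camera call.
- bot.job_done(): hands the job in, once; it reports no verdict.
Trained networks look in the newest picture that a camera, given by its name, has taken for a name from the list of things; names that differ only in an ending like _2 or _b are one class to them, and where a whole thing is asked for, a point or a joint stands for the part that bears it (a point fixed in the world has none). Each returns a list of dicts, best first, with "score" (0 to 1); they miss things now and then, are a little off and sometimes report something else, mostly with a low value. They report only what shows in the picture. A call takes as long as a camera call. They do not tell look-alikes from the thing itself.
- vision.boxes_of(target, camera): "uv" ([column, row] in pixels, amid what is visible of it).
The state is a dict: "clock": time; "joint_pos": joint angles; "joint_vel": joint speeds; "tau": joint torques, N m; "eef_pos": TCP position; "tool_rot": TCP orientation; "ft_force": force on the tool from outside, world axes, zero at the start; "ft_torque": the same for the moment, N m; "grip_width": finger opening in m.
Only numpy, scipy, OpenCV 4.12 (cv2) and the standard library are available. Lean on these libraries where they do the work, as an engineer would, in place of code of your own. Each camera call takes 0.05 s, during which the arm holds its last target.

## Working session

There is one attempt and no reset: what is moved stays moved. The work goes in short steps, Python scripts to look and compute and a tool call to move; the robot and the scene stay as the last step left them, time stands still between calls to the robot, and variables do not carry over. Pictures are saved under pics/ and viewed, and the job is handed in when it is done.

Besides the shell and the picture viewer there is one more tool, called by a JSON object that holds its "name" and its "arguments", one argument or row to a line. send_rows: Moves the arm, as the interface text tells. Its arguments: {"type":"object","properties":{"targets":{"type":"array"}},"required":["targets"]}

```bash
mkdir -p pics; cat > h.py <<'E'
import numpy as np, cv2
from scipy.spatial.transform import Rotation as R
from workcell import bot, vision
def cal(n):
    c=vision.get_calibration(n); f=200/np.tan(np.radians(c["vertical_fov"]/2))
    K=np.array([[f,0,c["cx"]],[0,f,c["cy"]],[0,0,1]])
    if "rvec" in c:
        Rm=cv2.Rodrigues(np.array(c["rvec"],float))[0]; t=np.array(c["tvec"],float).ravel()
    else:
        o=bot.get_obs(); T=np.eye(4); T[:3,:3]=R.from_quat(o["tool_rot"]).as_matrix(); T[:3,3]=o["eef_pos"]
        W=np.linalg.inv(T@np.array(c["T_tool_cam"])); Rm=W[:3,:3]; t=W[:3,3]
    return K,Rm,t
def atz(n,uv,z):
    K,Rm,t=cal(n); d=Rm.T@np.linalg.solve(K,[uv[0],uv[1],1]); c=-Rm.T@t
    return c+d*(z-c[2])/d[2]
def proj(n,P):
    K,Rm,t=cal(n); p=(Rm@np.atleast_2d(P).T).T+t; q=(K@p.T).T; return q[:,:2]/q[:,2:]
def shot(n,name,crop=None,s=1,draw=None):
    im=vision.camera(n)[:,:,::-1].copy()
    if draw is not None:
        for u in draw: cv2.circle(im,tuple(int(round(float(a))) for a in u),2,(255,0,255),-1)
    if crop: x0,y0,x1,y1=crop; im=im[y0:y1,x0:x1]
    if s!=1: im=cv2.resize(im,None,fx=s,fy=s,interpolation=cv2.INTER_CUBIC)
    cv2.imwrite("pics/"+name,im)
E
python3 - <<'E'
from h import *
for n in("scene","side","wrist"): shot(n,n+"0.png"); 
for n in("scene","side"):
    K,Rm,t=cal(n); print(n,(-Rm.T@t).round(3),K[0,0].round(1),Rm[2].round(2))
for n in("scene","side"):
  for tg,z in (("tube",.065),("cradle",.03),("tray",.02)):
    for d in vision.boxes_of(tg,n)[:4]: print(n,tg,d["score"],d["uv"],atz(n,d["uv"],z).round(3))
o=bot.get_obs(); print(o)
E
```

```text
scene [1.238 0.63  1.023] 468.3 [-0.47 -0.49 -0.73]
side [0.543 0.796 0.769] 409.4 [ 0.06 -0.77 -0.64]
scene tube 0.85 [457.4, 249.8] [0.467 0.346 0.065]
scene tube 0.61 [389.1, 241.9] [0.577 0.21  0.065]
scene tube 0.52 [234.1, 159.9] [ 0.685 -0.321  0.065]
scene cradle 0.62 [365.0, 325.3] [0.782 0.319 0.03 ]
scene cradle 0.58 [386.4, 265.1] [0.616 0.24  0.03 ]
scene tray 0.76 [321.4, 180.7] [ 0.518 -0.108  0.02 ]
side tube 0.95 [391.9, 334.0] [0.432 0.358 0.065]
side tube 0.78 [323.9, 268.0] [0.572 0.209 0.065]
side cradle 0.71 [318.0, 286.1] [0.583 0.232 0.03 ]
side cradle 0.65 [226.3, 310.2] [0.769 0.311 0.03 ]
side cradle 0.61 [306.3, 135.7] [ 0.673 -0.388  0.03 ]
side cradle 0.26 [321.2, 265.1] [0.58  0.172 0.03 ]
side tray 0.67 [350.4, 194.1] [ 0.518 -0.105  0.02 ]
{'clock': 0.45, 'joint_pos': array([-1.23204125e+00,  2.40637639e-01,  4.86763358e-03,  1.33517375e+00,
        7.71517541e-06,  1.57077108e+00]), 'joint_vel': array([-0.00064104, -0.00084981,  0.00111403,  0.00077524,  0.00019407,
        0.00051404]), 'tau': array([ 2.40373338e-04, -3.71811211e+01,  2.52395546e+01,  3.87756227e-03,
        1.78125913e-05, -1.31297906e-06]), 'eef_pos': array([ 0.16614054, -0.47153196,  0.23123703]), 'tool_rot': array([ 9.85687755e-01,  1.68581270e-01, -8.62267373e-06, -7.33101186e-05]), 'ft_force': array([-0.14319369,  0.04431936,  0.03453653]), 'ft_torque': array([-0.00358209,  0.01842569, -0.01654696]), 'grip_width': 0.08554855247923805}
```

View pics/scene0.png

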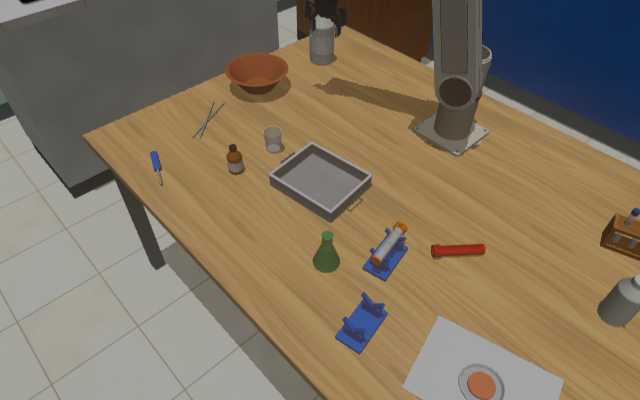

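View pics/side0.png

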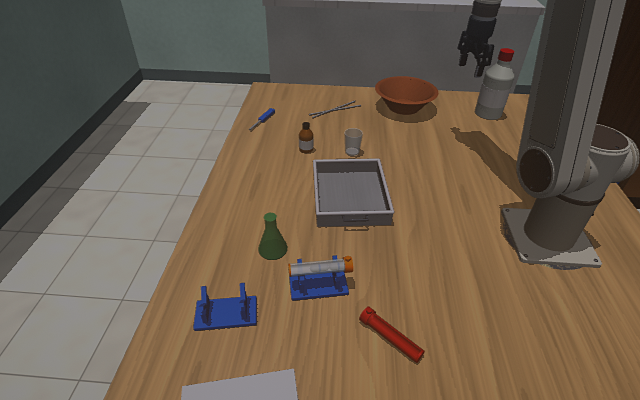

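```bash
python3 - <<'E'
from h import *
shot("side","s1.png",(260,210,390,310),6)
shot("scene","c1.png",(330,200,440,290),7)
E
```

```text
(no output)
```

View pics/s1.png

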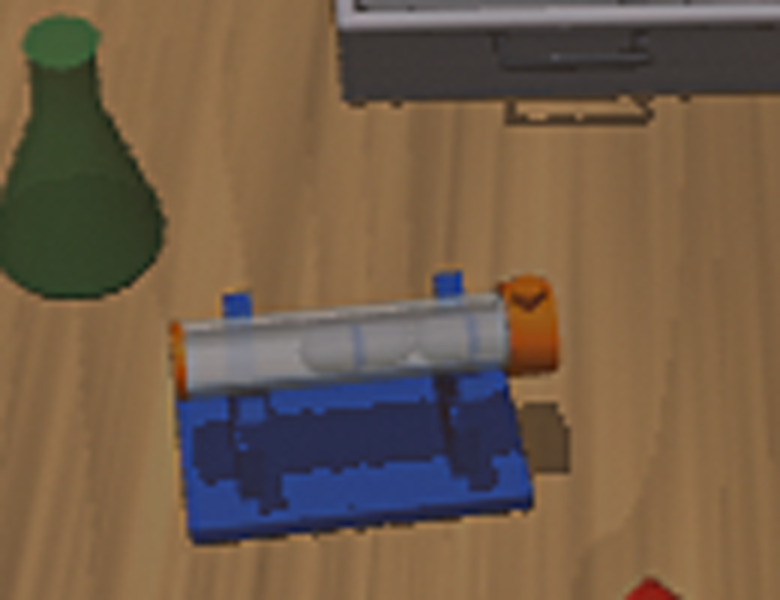

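View pics/c1.png

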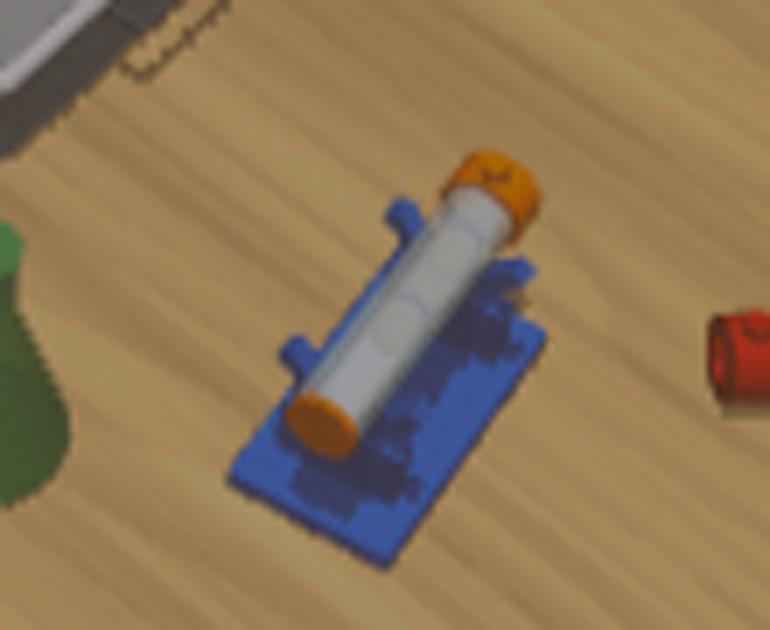

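```bash
python3 - <<'E'
from h import *
for n,c,m in (("side",(289.7,270),(352,264.5)),("scene",(376.4,261.4),(401.5,226))):
    a=atz(n,c,.065);b=atz(n,m,.065);d=a-b
    print(n,a.round(4),b.round(4),np.linalg.norm(d).round(4),"mid",((a+b)/2).round(4),"yaw",np.arctan2(d[1],d[0]).round(3))
# cradle base top corners z=.012
for n,cs in (("scene",[(330+230/7,200+480/7),(330+385/7,200+568/7),(330+547/7,200+335/7)]),("side",[(260+190/6,210+530/6),(260+533/6,210+500/6)])):
    print(n,[atz(n,u,.012)[:2].round(4) for u in cs])
# tray corners (outer top of rolled edge z .05)
shot("side","s2.png",(300,150,400,235),8); shot("scene","c2.png",(260,135,380,225),6)
E
```

```text
side [0.6463 0.2211 0.065 ] [0.5105 0.1933 0.065 ] 0.1386 mid [0.5784 0.2072 0.065 ] yaw 0.202
scene [0.6479 0.2294 0.065 ] [0.5114 0.1968 0.065 ] 0.1403 mid [0.5797 0.2131 0.065 ] yaw 0.234
scene [array([0.6585, 0.1986]), array([0.6452, 0.2637]), array([0.518 , 0.2354])]
side [array([0.639 , 0.2566]), array([0.5135, 0.2321])]
```

View pics/s2.png

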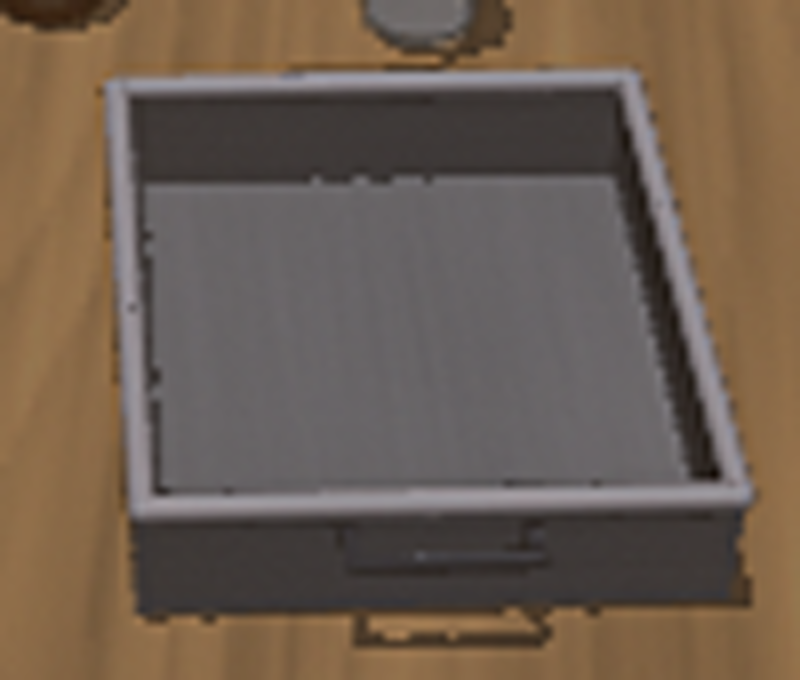

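View pics/c2.png

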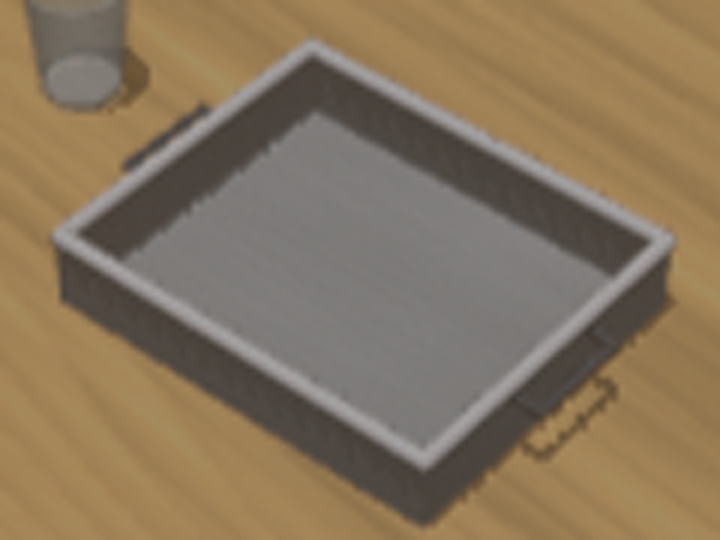

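```bash
python3 - <<'E'
from h import *
for n,cs,o,s in (("side",[(118,84),(631,76),(741,493),(141,506)],(300,150),8),("scene",[(64,238),(312,45),(667,240),(424,458)],(260,135),6)):
    P=np.array([atz(n,(o[0]+u/s,o[1]+v/s),.049)[:2] for u,v in cs]); print(n,P.round(4).tolist(),P.mean(0).round(4))
    print([np.arctan2(*(P[i]-P[j])[::-1]).round(3) for i,j in((0,1),(3,2),(0,3),(1,2))])
    for t,z in(("flask",.05),("reagent",.05),("beaker",.04)):
        for d in vision.boxes_of(t,n)[:2]: print(t,round(d["score"],2),atz(n,d["uv"],z).round(3))
    
E
```

```text
side [[0.6298, -0.2191], [0.4353, -0.2428], [0.4071, -0.0086], [0.6017, 0.0155]] [ 0.5185 -0.1138]
[np.float64(0.121), np.float64(0.123), np.float64(-1.452), np.float64(-1.451)]
flask 0.63 [0.707 0.134 0.05 ]
reagent 0.86 [ 0.68  -0.353  0.05 ]
reagent 0.4 [ 0.523 -0.351  0.05 ]
beaker 0.81 [ 0.52  -0.363  0.04 ]
scene [[0.6339, -0.2088], [0.4397, -0.236], [0.411, -0.0031], [0.6042, 0.0202]] [ 0.5222 -0.1069]
[np.float64(0.139), np.float64(0.12), np.float64(-1.442), np.float64(-1.448)]
flask 0.76 [0.721 0.12  0.05 ]
reagent 0.69 [ 0.679 -0.339  0.05 ]
beaker 0.88 [ 0.513 -0.338  0.04 ]
```

{"name": "send_rows", "arguments": {
  "targets": [
    [[3,5.5,2,0,8.5],[7,11,2,-0.02,8.5],[10.5,16.5,2,-0.03,8.5],[14,22.5,2,-0.04,8.5],[17.5,28.5,2,-0.06,8.5],[21,34,2,-0.07,8.5],[24.5,40,2,-0.08,8.5],[28,46,2,-0.09,8.5],[31.5,52,2,-0.1,8.5],[35,58,1,-0.12,8.5],[38.5,64,0,-0.124,8.5],[40.3,68,0,-0.124,8.5]]
  ]
}}

```text
clock: 2.45
eef_pos: [0.5542, 0.15, 0.2341]
tool_rot: [0.992, 0.128, -0.001, -0.009]
ft_force: [0.5, -0.7, 0.4]
grip_width: 0.0849
```

{"name": "send_rows", "arguments": {
  "targets": [
    [[0,0,0,0,8.5],[0,0,0,0,8.5]]
  ]
}}

```text
clock: 2.7
eef_pos: [0.5532, 0.1466, 0.234]
tool_rot: [0.992, 0.125, -0.002, -0.009]
ft_force: [0.7, -1.2, 0.1]
grip_width: 0.0849
```

```bash
python3 - <<'E'
from h import *
o=bot.get_obs(); print(o["clock"],o["eef_pos"],2*np.arctan2(o["tool_rot"][1],o["tool_rot"][0]),o["joint_pos"].round(2))
c=np.array([.579,.210,.065]); a=np.array([np.cos(.215),np.sin(.215),0])
P=[c+s*a for s in(-.07,-.01,.07)]
shot("wrist","w1.png",draw=proj("wrist",P))
E
```

```text
2.7 [0.55322708 0.14656825 0.23402657] 0.25063672394803477 [0.25 0.39 0.22 1.4  0.02 3.14]
```

View pics/w1.png

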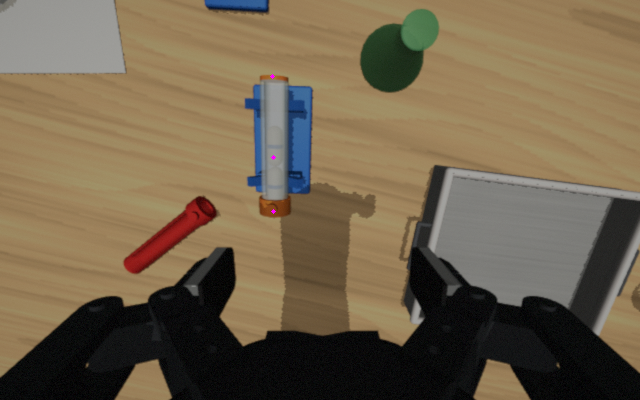

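{"name": "send_rows", "arguments": {
  "targets": [
    [[0.5,2,0,0.18,8.5],[1,4,0,0.36,8.5],[1.5,6,0,0.54,8.5],[1.5,6,0,0.72,8.5],[1.5,6,0,0.9,8.5],[1.5,6,0,1.08,8.5],[1.5,6,0,1.26,8.5],[1.5,6,0,1.44,8.5],[1.5,6,0,1.62,8.5],[1.5,6,0,1.8,8.5],[1.5,6,0,1.98,8.5],[1.5,6,0,2.16,8.5]]
  ]
}}

```text
clock: 4.25
eef_pos: [0.5684, 0.2053, 0.2357]
tool_rot: [0.356, 0.935, -0.008, -0.003]
ft_force: [0.0, -0.3, -0.1]
grip_width: 0.0848
```

{"name": "send_rows", "arguments": {
  "targets": [
    [[0,0,0,0.18,8.5],[0,0,0,0.36,8.5],[0,0,0,0.54,8.5],[0,0,0,0.72,8.5],[0,0,0,0.9,8.5],[0,0,0,0.94,8.5],[0,0,0,0.94,8.5]]
  ]
}}

```text
clock: 5.12
eef_pos: [0.5685, 0.2056, 0.2356]
tool_rot: [-0.103, 0.995, -0.009, 0.002]
ft_force: [0.3, -0.3, -0.0]
grip_width: 0.085
```

```bash
python3 - <<'E'
from h import *
o=bot.get_obs(); print(o["clock"],o["eef_pos"],o["tool_rot"].round(4),2*np.arctan2(o["tool_rot"][1],o["tool_rot"][0]),o["joint_pos"].round(2))
c=np.array([.579,.210,.065]); a=np.array([np.cos(.215),np.sin(.215),0])
P=[c+s*a for s in(-.07,-.01,.07)]
shot("wrist","w2.png",draw=proj("wrist",P))
E
```

```text
5.125 [0.5684726  0.20558641 0.23561841] [-0.1032  0.9946 -0.0088  0.0017] 3.348457511939324 [ 0.36  0.45  0.32  1.44 -0.02  0.15]
```

View pics/w2.png

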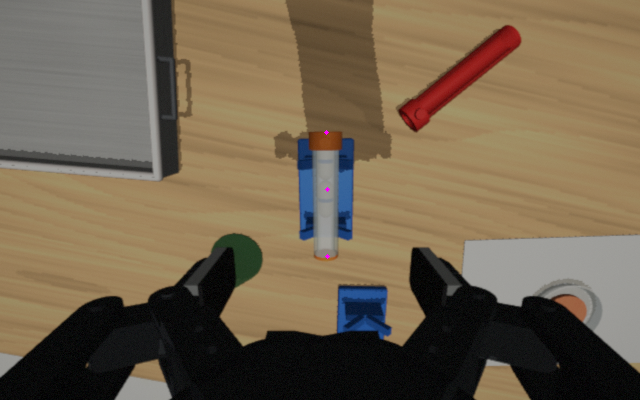

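{"name": "send_rows", "arguments": {
  "targets": [
    [[0,0.2,-5,0.005,7],[0,0.2,-10,0.005,7],[0,0.2,-15,0.005,6],[0,0.2,-18,0.005,6],[0,0.2,-19.1,0.005,6],[0,0.2,-19.1,0.005,6]]
  ]
}}

```text
clock: 5.92
eef_pos: [0.5688, 0.2086, 0.0436]
tool_rot: [-0.107, 0.994, -0.009, 0.001]
ft_force: [-0.1, -0.3, 1.1]
grip_width: 0.0601
```

```bash
python3 - <<'E'
from h import *
o=bot.get_obs(); print(o["clock"],o["eef_pos"],o["tool_rot"].round(4),o["ft_force"])
shot("wrist","w3.png"); shot("side","s3.png",(230,180,390,300),5)
E
```

```text
5.925 [0.56878613 0.20862767 0.04360951] [-0.1065  0.9943 -0.0089  0.001 ] [-0.11038252 -0.32090701  1.12912216]
```

View pics/w3.png

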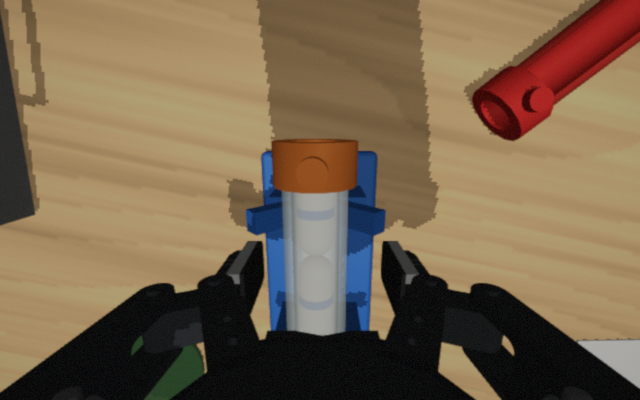

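View pics/s3.png

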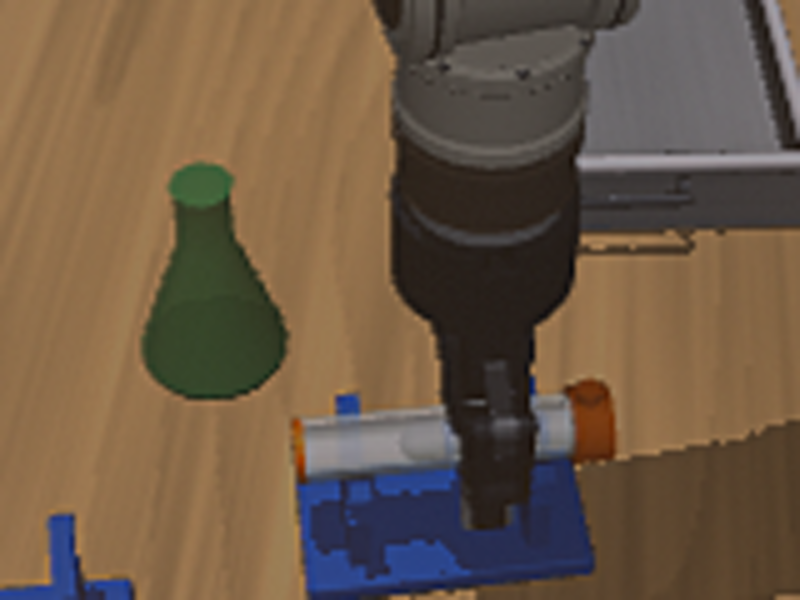

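{"name": "send_rows", "arguments": {
  "targets": [
    [[0,0,0,0,2],[0,0,0,0,2],[0,0,0,0,2],[0,0,0,0,2],[0,0,0,0,2]]
  ]
}}

```text
clock: 6.65
eef_pos: [0.5707, 0.2059, 0.0458]
tool_rot: [-0.106, 0.994, -0.012, 0.003]
ft_force: [0.4, -8.6, 7.0]
grip_width: 0.0268
```

{"name": "send_rows", "arguments": {
  "targets": [
    [[0,0,2,0,2],[0,0,6,0,2],[0,0,10,0,2],[0,0,10,0,2]]
  ]
}}

```text
clock: 7.15
eef_pos: [0.5715, 0.21, 0.1481]
tool_rot: [-0.107, 0.994, -0.008, 0.006]
ft_force: [0.9, 0.1, -2.4]
grip_width: 0.0266
```

```bash
python3 - <<'E'
from h import *
o=bot.get_obs(); print(o["clock"],o["eef_pos"],o["tool_rot"].round(4),o["ft_force"])
shot("wrist","w4.png"); shot("side","s4.png",(230,150,390,270),5)
E
```

```text
7.15 [0.57152666 0.20996175 0.14806771] [-0.1068  0.9942 -0.0077  0.0055] [ 0.91201302  0.11497492 -2.36838933]
```

View pics/w4.png

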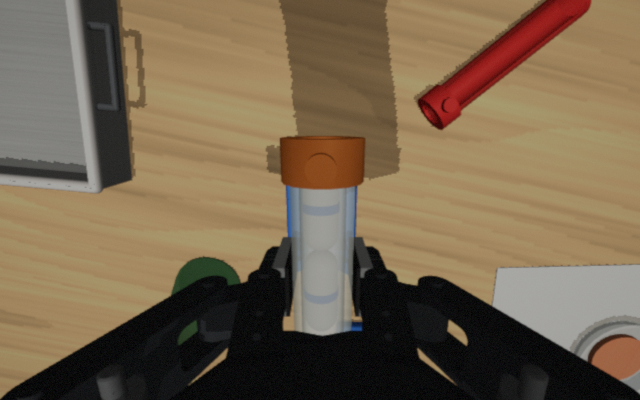

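View pics/s4.png

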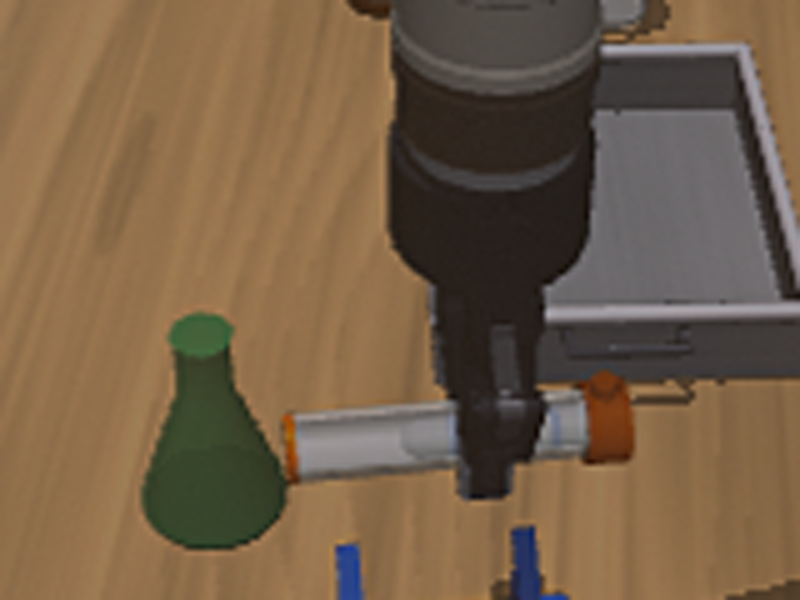

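{"name": "send_rows", "arguments": {
  "targets": [
    [[0.3,-3,1,-0.01,2],[0.6,-8,1,-0.03,2],[1,-13.5,1,-0.05,2],[1.3,-19,1,-0.07,2],[1.7,-24.5,0,-0.08,2],[2,-29,-2,-0.09,2],[2,-31.1,-4,-0.093,2],[2,-31.1,-4,-0.093,2],[2,-31.1,-4,-0.093,2]]
  ]
}}

```text
clock: 8.38
eef_pos: [0.5881, -0.1015, 0.1025]
tool_rot: [-0.061, 0.998, -0.008, -0.0]
ft_force: [0.1, 0.2, -1.3]
grip_width: 0.0273
```

```bash
cat > st.py <<'E'
from h import *
import sys
o=bot.get_obs(); q=o["tool_rot"]; print(o["clock"],o["eef_pos"].round(4),q.round(4),"yaw",2*np.arctan2(q[1],q[0])-np.pi,"F",o["ft_force"].round(1),"T",o["ft_torque"].round(2),o["grip_width"].round(4))
c=np.array([.520,-.110]); u=np.array([.9926,.1217]); v=np.array([-.1217,.9926]); d=o["eef_pos"][:2]-c
print("in tray frame",(d@u).round(4),(d@v).round(4))
E
python3 st.py; python3 - <<'E'
from h import *
shot("wrist","w5.png"); shot("side","s5.png",(290,110,420,230),5)
E
```

```text
Traceback (most recent call last):
  File "st.py", line 3, in <module>
    o=bot.get_obs(); q=o["tool_rot"]; print(o["clock"],o["eef_pos"].round(4),q.round(4),"yaw",2*np.arctan2(q[1],q[0])-np.pi,"F",o["ft_force"].round(1),"T",o["ft_torque"].round(2),o["grip_width"].round(4))
                                                                                                                                                                                   ^^^^^^^^^^^^^^^^^^^^^
AttributeError: 'float' object has no attribute 'round'
```

View pics/w5.png

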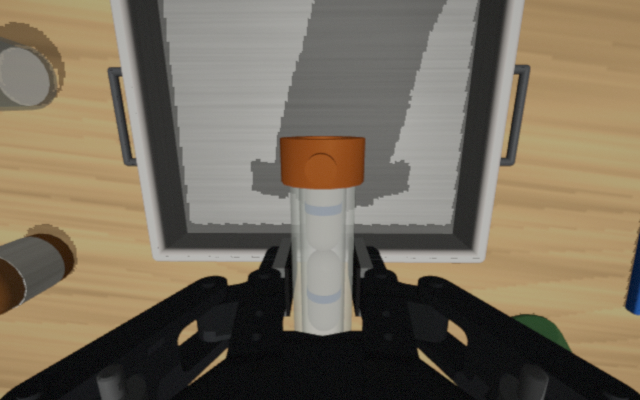

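View pics/s5.png

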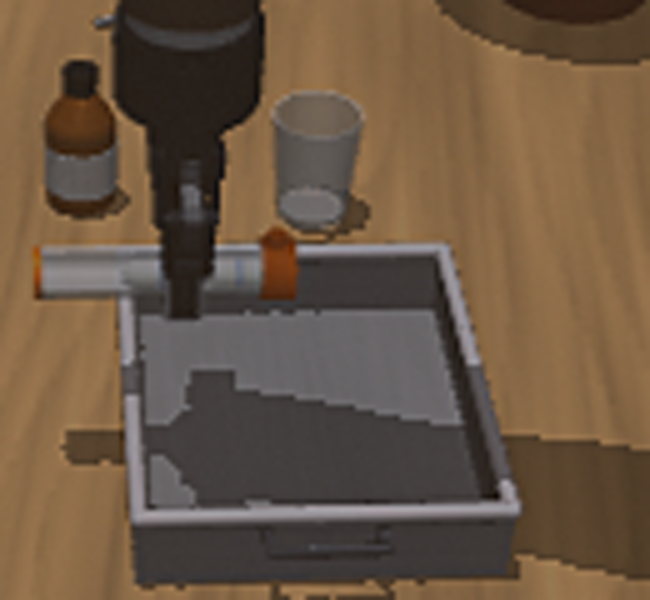

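```bash
sed -i 's/o\["grip_width"\].round(4)/round(o["grip_width"],4)/' st.py; python3 st.py; python3 - <<'E'
from h import *
c=np.array([.520,-.110]); u=np.array([.9926,.1217]); v=np.array([-.1217,.9926])
P=[[*(c+a*u+b*v),.05] for a,b in((.098,-.05),(.098,.05),(.098,.118),(.098,-.118),(-.098,0))]
print(proj("wrist",P).round(1).tolist())
for uv in((220,256),(420,256),(158,256),(482,256)):
    p=atz("wrist",uv,.05)[:2]-c; print(uv,(p@u).round(4),(p@v).round(4))
E
```

```text
8.475 [ 0.5891 -0.1011  0.1038] [-0.0613  0.9981 -0.0089  0.001 ] yaw 0.12269127681717329 F [ 0.  -0.1 -1.6] T [-0.04 -0.02 -0.02] 0.027
in tray frame 0.0697 0.0005
[[254.2, 258.4], [391.2, 259.7], [485.7, 260.6], [162.3, 257.6], [322.9, -63.9]]
(220, 256) 0.0963 -0.075
(420, 256) 0.0948 0.0705
(158, 256) 0.0968 -0.121
(482, 256) 0.0944 0.1148
```

{"name": "send_rows", "arguments": {
  "targets": [
    [[0.2,0,-3,0,2],[0.2,0,-5.5,0,2],[0.2,0,-6,0,2],[0.2,0,-6.3,0,2],[0.2,0,-6.6,0,2],[0.2,0,-6.9,0,2],[0.2,0,-6.9,0,2]]
  ]
}}

```text
clock: 9.35
eef_pos: [0.5899, -0.1007, 0.0404]
tool_rot: [-0.062, 0.998, -0.009, 0.001]
ft_force: [-15.2, 2.3, 26.7]
grip_width: 0.0269
```

```bash
python3 st.py; python3 - <<'E'
from h import *
shot("wrist","w6.png"); shot("side","s6.png",(290,110,420,230),5)
E
```

```text
9.35 [ 0.5899 -0.1007  0.0404] [-0.0615  0.9981 -0.0088  0.0012] yaw 0.12314805478717616 F [-15.2   2.3  26.7] T [0.6  2.41 0.09] 0.0269
in tray frame 0.0705 0.0007
```

View pics/w6.png

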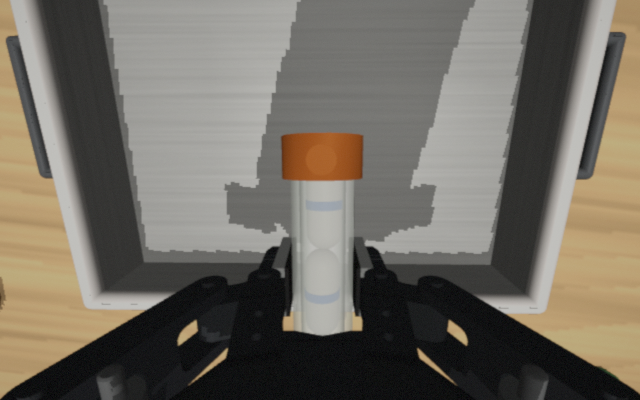

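View pics/s6.png

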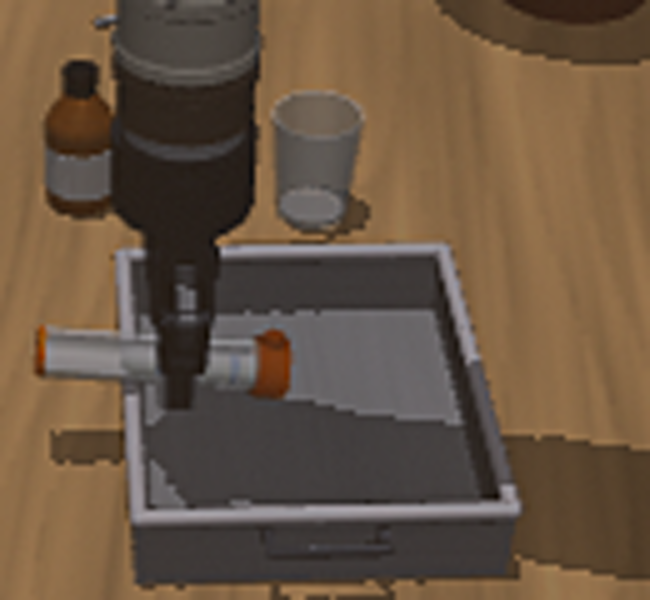

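{"name": "send_rows", "arguments": {
  "targets": [
    [[0,0,1.5,0,2],[-1,-0.1,1.5,0,2],[-2,-0.2,1,0,2],[-2,-0.2,0.4,0,2],[-2,-0.2,0,0,2],[-2,-0.2,-0.4,0,2],[-2,-0.2,-0.8,0,2],[-2,-0.2,-1.2,0,2],[-2,-0.2,-1.2,0,2]]
  ]
}}

```text
clock: 10.58
eef_pos: [0.5685, -0.1041, 0.0229]
tool_rot: [-0.06, 0.998, -0.009, -0.001]
ft_force: [-9.7, 0.2, 12.8]
grip_width: 0.0269
```

```bash
python3 st.py; python3 - <<'E'
from h import *
shot("wrist","w7.png"); shot("side","s7.png",(290,110,420,230),5)
E
```

```text
10.575 [ 0.5685 -0.1041  0.0229] [-0.0604  0.9981 -0.0087 -0.0012] yaw 0.12094157179867615 F [-9.7  0.2 12.8] T [0.18 1.17 0.12] 0.0269
in tray frame 0.0489 -0.0
```

View pics/w7.png

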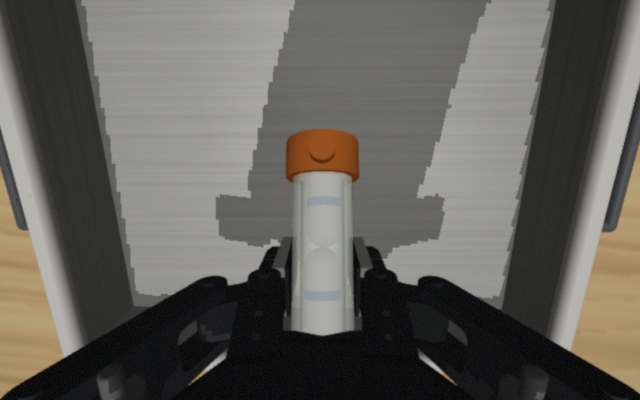

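View pics/s7.png

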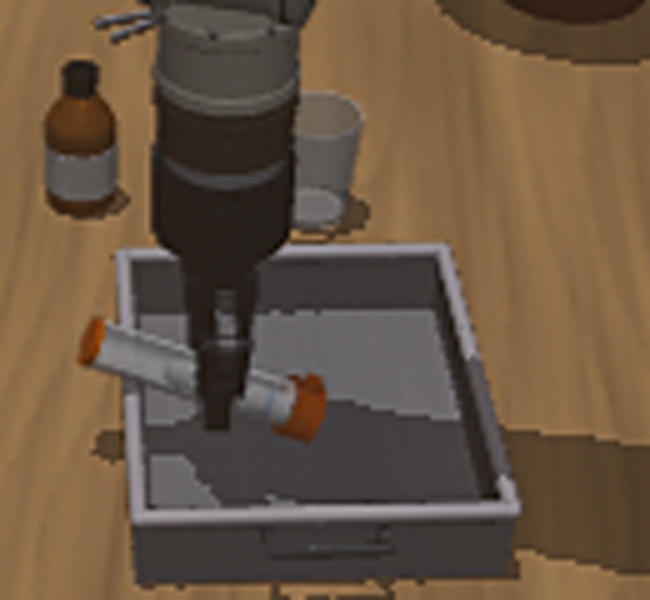

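{"name": "send_rows", "arguments": {
  "targets": [
    [[0,0,2.5,0,2],[1,0.1,2.5,0,2],[2,0.2,2.2,0,2],[2,0.2,1.4,0,2],[2,0.2,0.9,0,2],[2,0.2,0.5,0,2],[2,0.2,0.1,0,2],[2,0.2,0.1,0,2]]
  ]
}}

```text
clock: 11.68
eef_pos: [0.5911, -0.102, 0.028]
tool_rot: [-0.061, 0.998, -0.009, 0.002]
ft_force: [-10.9, 1.3, 28.4]
grip_width: 0.0273
```

```bash
python3 st.py; python3 - <<'E'
from h import *
shot("wrist","w8.png"); shot("side","s8.png",(290,110,420,230),5)
E
```

```text
11.675 [ 0.5911 -0.102   0.028 ] [-0.0607  0.9981 -0.0091  0.0022] yaw 0.1214404715461539 F [-10.9   1.3  28.4] T [0.4  1.67 0.05] 0.0273
in tray frame 0.0715 -0.0007
```

View pics/w8.png

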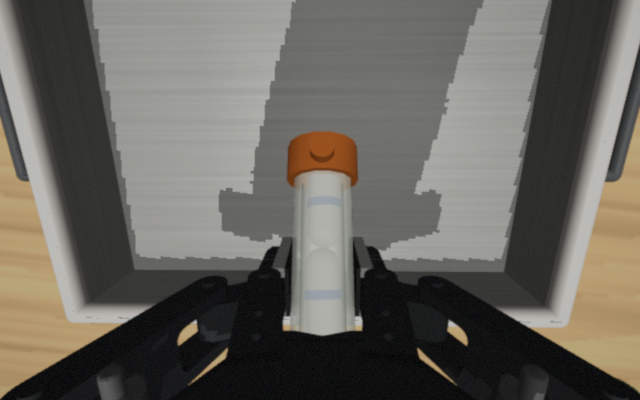

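View pics/s8.png

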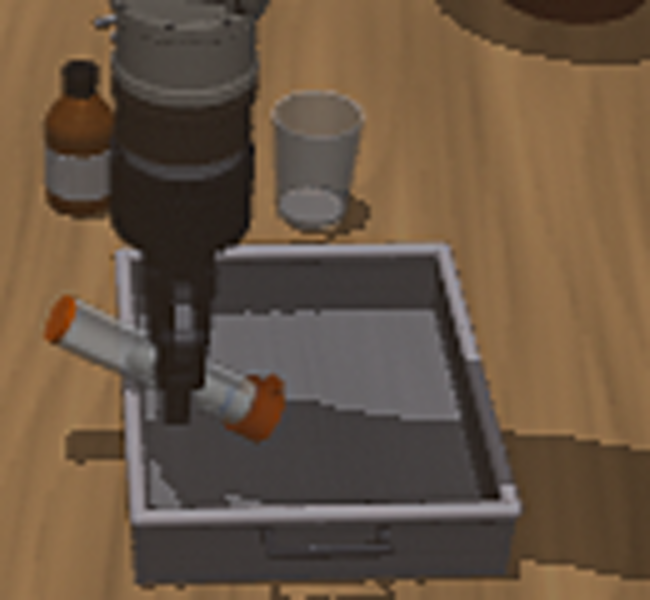

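```bash
cat > tilt.py <<'E'
from h import *
from scipy.optimize import least_squares
def tilt(cam,cap,mouth,yaw=.122):
    o=bot.get_obs(); y0=o["eef_pos"][1]
    u=np.array([np.cos(yaw),np.sin(yaw)])
    def f(p):
        th,x,z=p; a=np.array([u[0]*np.cos(th),u[1]*np.cos(th),np.sin(th)])
        # grip point = TCP line; centre c in plane through grip
        c0=np.array([o["eef_pos"][0]+u[0]*x,y0+u[1]*x,z])
        return (proj(cam,[c0+.07*a,c0-.07*a])-np.array([cap,mouth])).ravel()
    r=least_squares(f,[.5,.01,.07]); print("tilt deg",np.degrees(r.x[0]).round(1),"centre ahead of grip",r.x[1:].round(4),"res px",r.fun.round(1))
E
python3 -c "
from tilt import *
tilt('side',(302,174),(344.4,193))"
```

```text
tilt deg 30.5 centre ahead of grip [0.0034 0.0546] res px [-0.1 -0.   0.1  0. ]
```

{"name": "send_rows", "arguments": {
  "targets": [
    [[0,0,4,0,2],[1,0.1,8,0,2],[5,0.6,8,0,2],[9.7,1.2,7,0,2],[9.7,1.2,6.2,0,2],[9.7,1.2,6.2,0,2]]
  ]
}}

```text
clock: 12.52
eef_pos: [0.6854, -0.0898, 0.082]
tool_rot: [-0.061, 0.998, -0.008, -0.003]
ft_force: [-0.7, 0.5, -1.0]
grip_width: 0.0269
```

```bash
python3 st.py; python3 - <<'E'
from h import *
shot("wrist","w9.png"); shot("side","s9.png",(270,110,370,210),8); shot("scene","c9.png",(200,80,360,200),5)
E
```

```text
12.525 [ 0.6854 -0.0898  0.082 ] [-0.0607  0.9981 -0.0084 -0.0026] yaw 0.12138455345457144 F [-0.7  0.5 -1. ] T [ 0.05  0.06 -0.01] 0.0269
in tray frame 0.1666 -0.0001
```

View pics/w9.png

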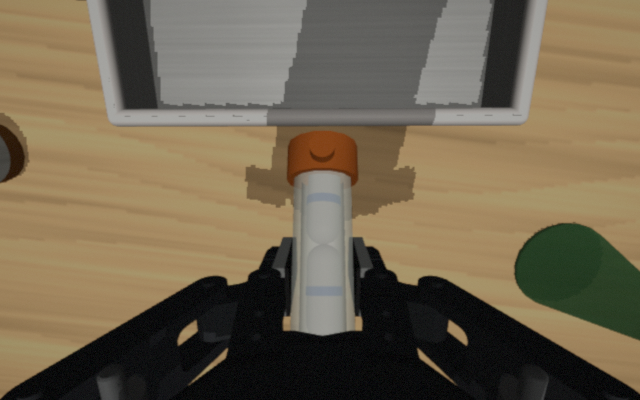

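View pics/s9.png

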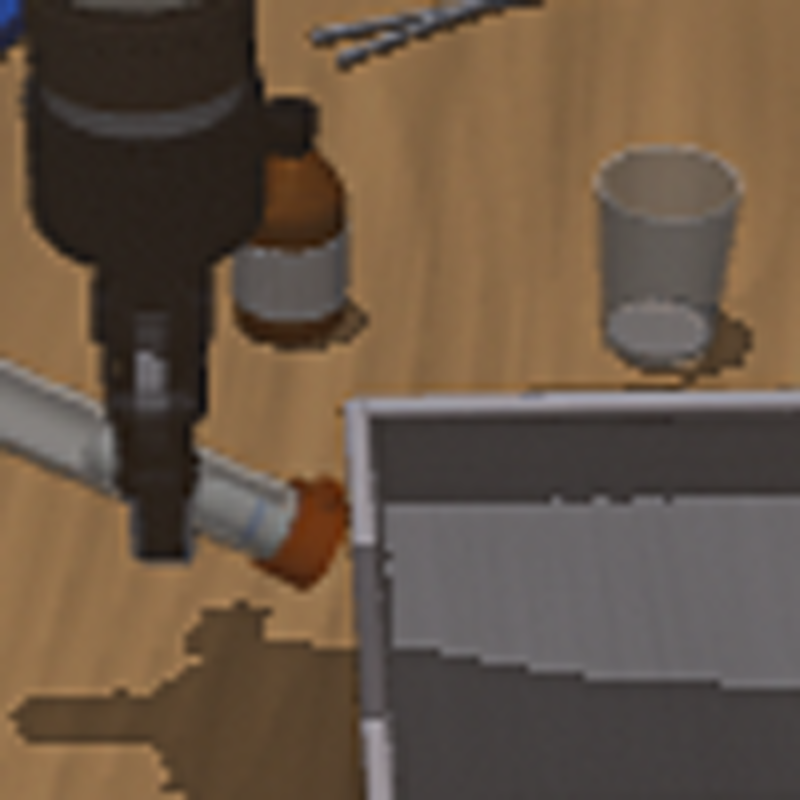

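View pics/c9.png

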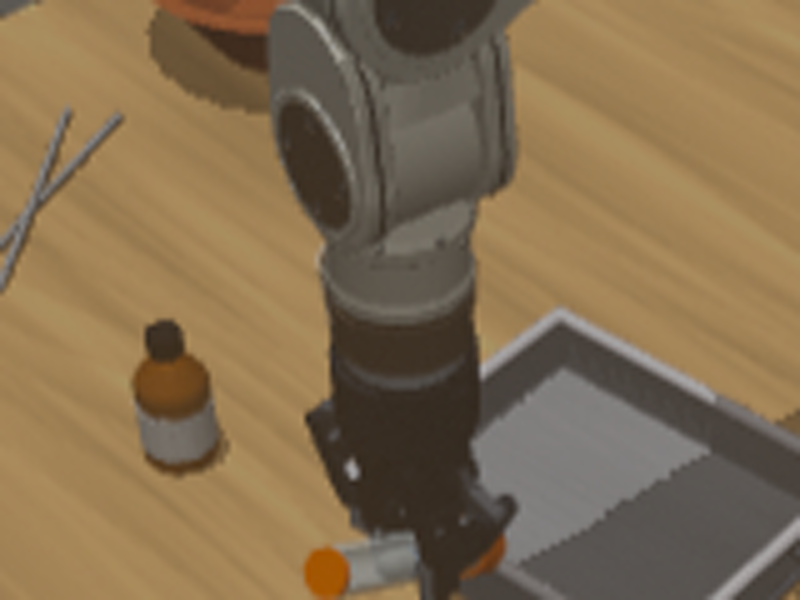

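```bash
cat >> h.py <<'E'
TC=np.array([.520,-.110,0]); TU=np.array([.9926,.1217,0]); TV=np.array([-.1217,.9926,0])
def onplane(n,uv,v0=0.,bias=(0,0,0)):
    K,Rm,t=cal(n); d=Rm.T@np.linalg.solve(K,[uv[0],uv[1],1]); c=-Rm.T@t
    k=((TC+v0*TV-c)@TV)/(d@TV); p=c+k*d-TC
    return np.array([p@TU,p[2]]).round(4)
E
python3 - <<'E'
from h import *
f=lambda a:(270+a[0]/8,110+a[1]/8)
for nm,a in (("mouth top",(333,482)),("front top corner",(345,492)),("bottom",(308,587)),("back bottom",(252,560)),("fingertip",(163,560))):
    print(nm,onplane("side",f(a)))
print("proj tips", (np.array(proj("side",[bot.get_obs()["eef_pos"]]))-[270,110])*8)
for v in(0,): print("bar",(proj("side",[TC+.098*TU+np.array([0,0,.045])])-[270,110])*8)
E
```

```text
mouth top [0.1086 0.1029]
front top corner [0.1045 0.0985]
bottom [0.1174 0.0574]
back bottom [0.1368 0.0698]
fingertip [0.1675 0.0705]
proj tips [[160.36466758 523.92462236]]
bar [[363.38362416 613.66102564]]
```

```bash
cat > fit.py <<'E'
from h import *
from scipy.optimize import least_squares
def ring(s,fl):
    k=np.arange(8)*np.pi/4+np.pi/8; r=fl/2/np.cos(np.pi/8)
    return np.c_[np.full(8,s),r*np.cos(k),r*np.sin(k)]
PT=np.vstack([ring(-.07,.034),ring(-.052,.034)])
PB=np.vstack([ring(-.052,.028),ring(.07,.028)])
def world(L,th,x,z,v=0.):  # x,z : tube centre in tray frame
    u=TU*np.cos(th)+np.array([0,0,np.sin(th)]); n=-TU*np.sin(th)+np.array([0,0,np.cos(th)])
    return TC+TU*x+TV*v+np.array([0,0,z])+L[:,:1]*u+L[:,1:2]*TV+L[:,2:]*n
def overlay(cam,name,crop,s,th,x,z,v=0.,d=np.zeros(3)):
    im=vision.camera(cam)[:,:,::-1].copy(); x0,y0,x1,y1=crop
    im=cv2.resize(im[y0:y1,x0:x1],None,fx=s,fy=s,interpolation=cv2.INTER_CUBIC)
    for L in(ring(-.07,.034),ring(-.052,.034),ring(.07,.028)):
        q=((proj(cam,world(L,th,x,z,v)+d)-[x0,y0]+.5)*s).astype(np.int32); cv2.polylines(im,[q],True,(255,0,255),1)
    b=[TC+.098*TU+TV*a+np.array([0,0,.05])+d for a in(-.118,.118)]
    q=((proj(cam,b)-[x0,y0]+.5)*s).astype(np.int32); cv2.line(im,tuple(map(int,q[0])),tuple(map(int,q[1])),(0,255,0),1)
    cv2.imwrite("pics/"+name,im)
E
python3 - <<'E'
from fit import *
o=bot.get_obs(); th=np.radians(31); xg=.1666; zg=.082+.0195
d=np.array([-.002,-.0033,0])
for k,m in (("a",.053),):
    x=xg+(.07-m)*np.cos(th); z=zg+(.07-m)*np.sin(th)
    overlay("side","o9.png",(260,100,360,200),8,th,x,z,0,d)
    overlay("wrist","ow9.png",(220,80,420,230),4,th,x,z,0)
E
```

```text
(no output)
```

View pics/o9.png

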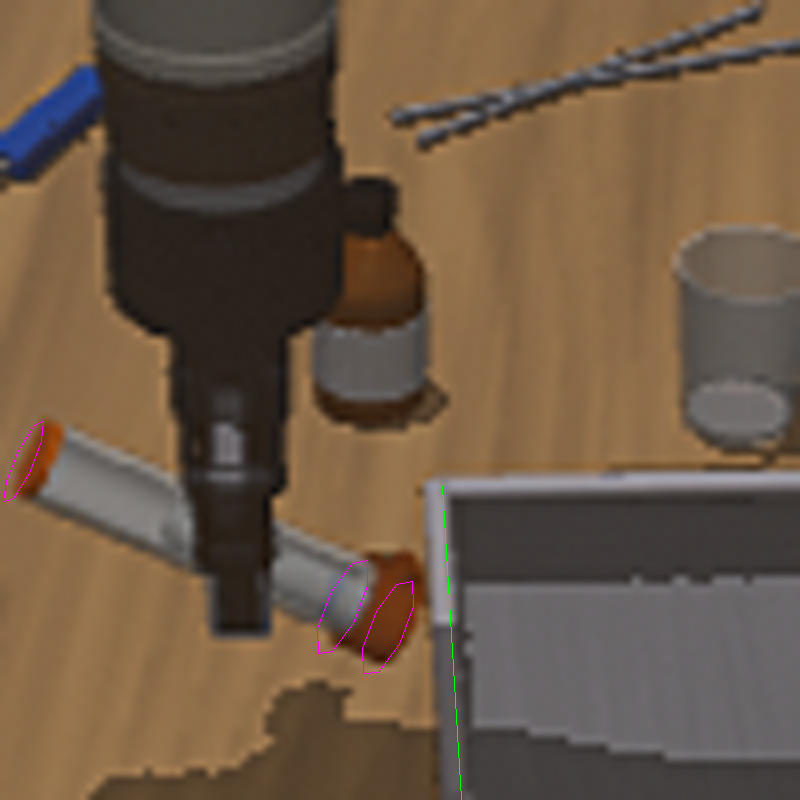

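View pics/ow9.png

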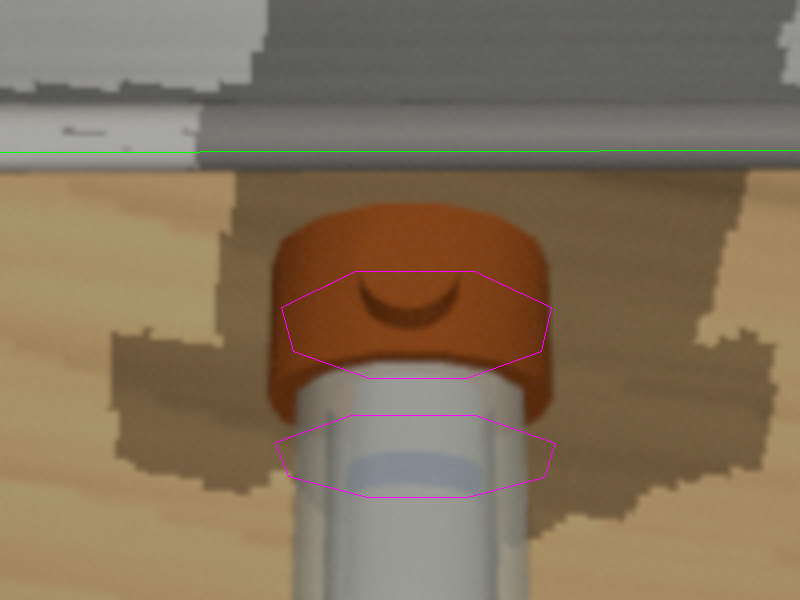

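```bash
cat >> fit.py <<'E'
def fit(side,wrist,v=0.,d=np.array([-.002,-.0033,0]),x0=(.52,.18,.11)):
    # side: dict cap_top_v,cap_bot_v,cap_minu,m_maxu,m_maxv ; wrist: m_minv
    def f(p):
        th,x,z=p
        c=proj("side",world(ring(.07,.028),th,x,z,v)+d); m=proj("side",world(ring(-.07,.034),th,x,z,v)+d)
        w=proj("wrist",world(ring(-.07,.034),th,x,z,v)); w2=proj("wrist",world(ring(-.052,.034),th,x,z,v))
        r=[]
        for k,t in side.items():
            q={"ct":c[:,1].min(),"cb":c[:,1].max(),"cu":c[:,0].min(),"mu":m[:,0].max(),"mb":m[:,1].max()}[k]; r.append(q-t)
        for k,t in wrist.items():
            q={"mv":w[:,1].min(),"rb":w2[:,1].max()}[k]; r.append((q-t)*.5)
        return r
    r=least_squares(f,x0); print("th",np.degrees(r.x[0]).round(1),"centre",r.x[1:].round(4),"res",r.fun.round(1))
    o=bot.get_obs(); g=(o["eef_pos"]-TC)@TU; s=(g-r.x[1])/np.cos(r.x[0]); print("grip s",s.round(4),"axis z at grip - tcp",(r.x[2]+s*np.sin(r.x[0])-o["eef_pos"][2]).round(4))
    return r.x
E
python3 - <<'E'
from fit import *
p=fit(dict(ct=100+420/8,cb=100+498/8,cu=260+15/8,mu=260+424/8,mb=100+662/8),dict(mv=80+203/4))
overlay("side","o9b.png",(260,100,360,200),8,*p,0,np.array([-.002,-.0033,0]))
overlay("wrist","ow9b.png",(220,80,420,230),4,*p)
E
```

```text
th 28.9 centre [0.1746 0.1118] res [-0.2  0.3  0.3  0.8 -0.1  0.4]
grip s -0.0069 axis z at grip - tcp 0.0219
```

View pics/o9b.png

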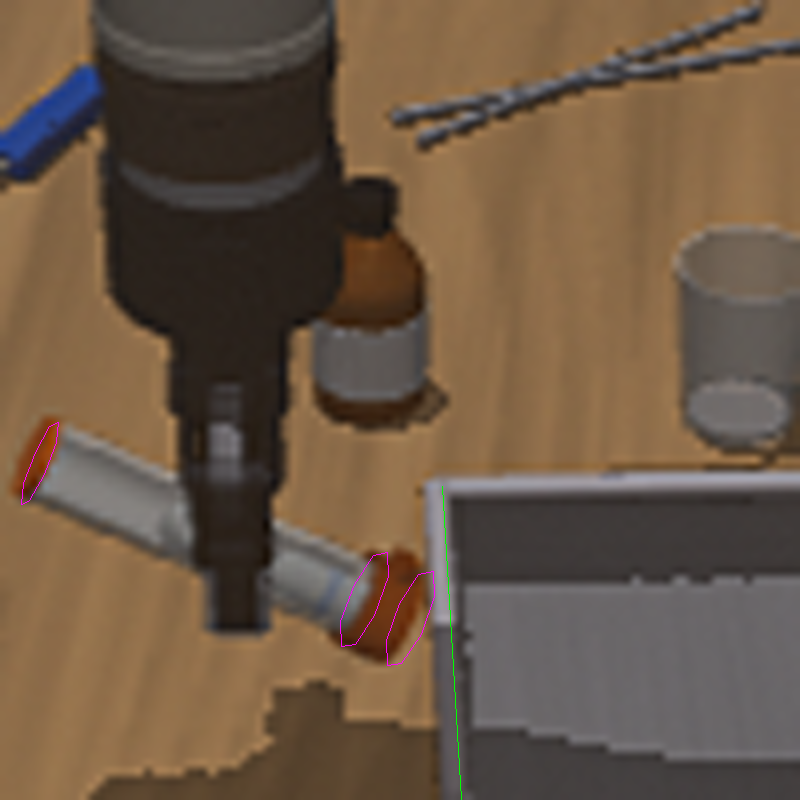

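View pics/ow9b.png

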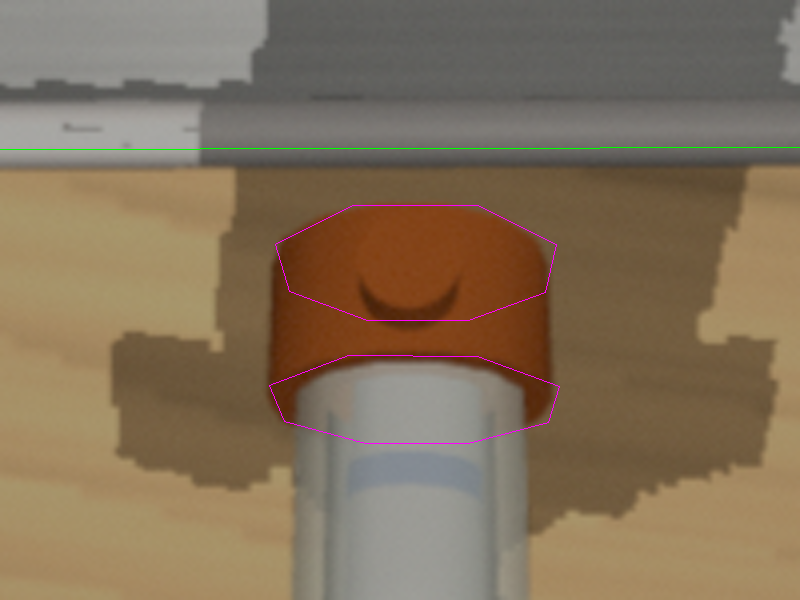

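{"name": "send_rows", "arguments": {
  "targets": [
    [[0.87,0.11,0.07,0,2],[0.87,0.11,0.07,0,2],[-1.04,-0.13,-1.0,0,2],[-2.52,-0.31,-1.83,0,2],[0,0,-0.42,0,2],[0,0,-0.42,0,2]]
  ]
}}

```text
clock: 13.62
eef_pos: [0.6901, -0.09, 0.0828]
tool_rot: [-0.061, 0.998, -0.009, 0.003]
ft_force: [-0.2, 0.1, -1.9]
grip_width: 0.0267
```

```bash
python3 st.py; python3 - <<'E'
from fit import *
overlay("side","o10.png",(260,100,360,200),8,.5,.1746,.1118-.004,0,np.array([-.0035,-.0033,0]))
shot("wrist","w10.png",(220,80,420,230),4)
E
```

```text
13.625 [ 0.6901 -0.09    0.0828] [-0.0609  0.9981 -0.0093  0.0029] yaw 0.12182532372340615 F [-0.2  0.1 -1.9] T [ 0.   -0.01  0.05] 0.0267
in tray frame 0.1713 -0.0008
```

View pics/o10.png

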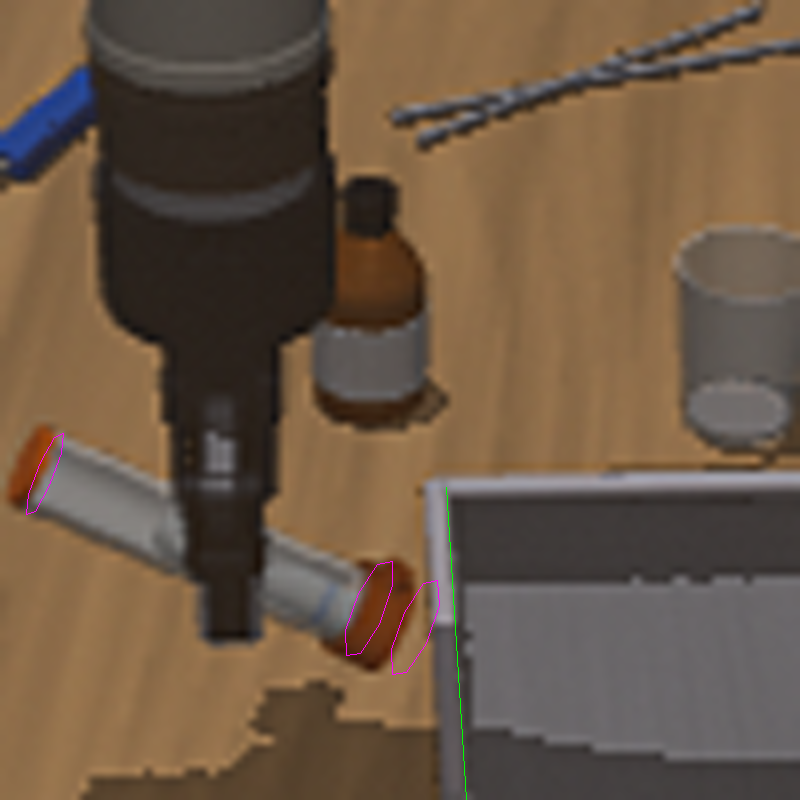

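View pics/w10.png

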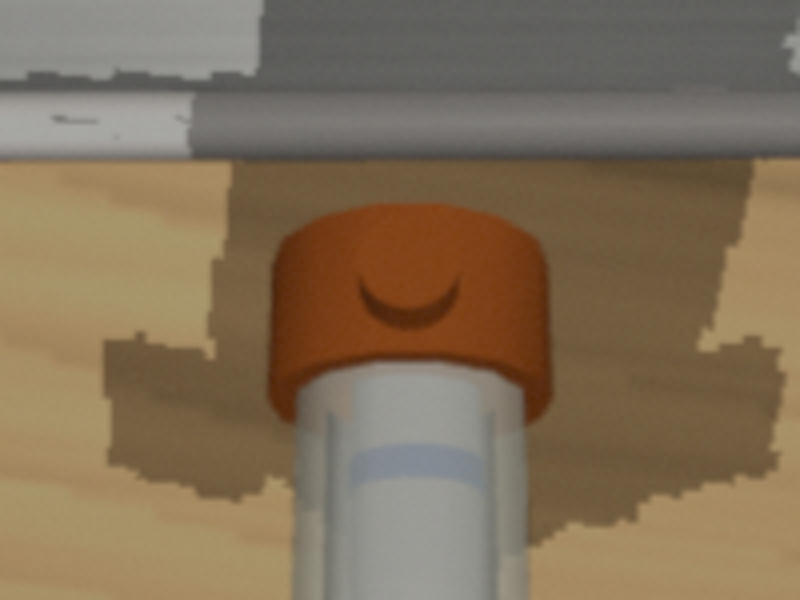

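```bash
python3 st.py
```

```text
13.725 [ 0.6875 -0.09    0.0809] [-6.070e-02  9.981e-01 -8.900e-03  4.000e-04] yaw 0.12138496528001852 F [-0.5  0.4 -2.2] T [ 0.04  0.02 -0.03] 0.0271
in tray frame 0.1687 -0.0006
```

{"name": "send_rows", "arguments": {
  "targets": [
    [[0.78,0.1,0.24,0,2],[0.78,0.1,0.24,0,2],[-1.04,-0.13,-0.78,0,2],[-3.04,-0.37,-1.9,0,2]]
  ]
}}

```text
clock: 14.22
eef_pos: [0.6671, -0.0929, 0.0677]
tool_rot: [-0.061, 0.998, -0.009, 0.012]
ft_force: [26.7, 8.2, 30.6]
grip_width: 0.0271
```

{"name": "send_rows", "arguments": {
  "targets": [
    [[3.04,0.37,1.7,0,2],[3.04,0.37,1.7,0,2],[3.04,0.37,1.7,0,2]]
  ]
}}

```text
clock: 14.6
eef_pos: [0.6869, -0.0901, 0.0784]
tool_rot: [-0.061, 0.998, -0.009, -0.0]
ft_force: [0.2, 0.5, -1.9]
grip_width: 0.027
```

```bash
python3 - <<'E'
from fit import *
shot("side","s11.png",(260,100,360,200),8)
shot("wrist","w11.png",(220,80,420,230),4)
E
python3 st.py
```

```text
14.7 [ 0.6863 -0.0901  0.0779] [-6.050e-02  9.981e-01 -8.700e-03 -8.000e-04] yaw 0.12101581974818032 F [-0.1 -0.2 -2.1] T [0.02 0.   0.02] 0.027
in tray frame 0.1675 -0.0005
```

View pics/w11.png

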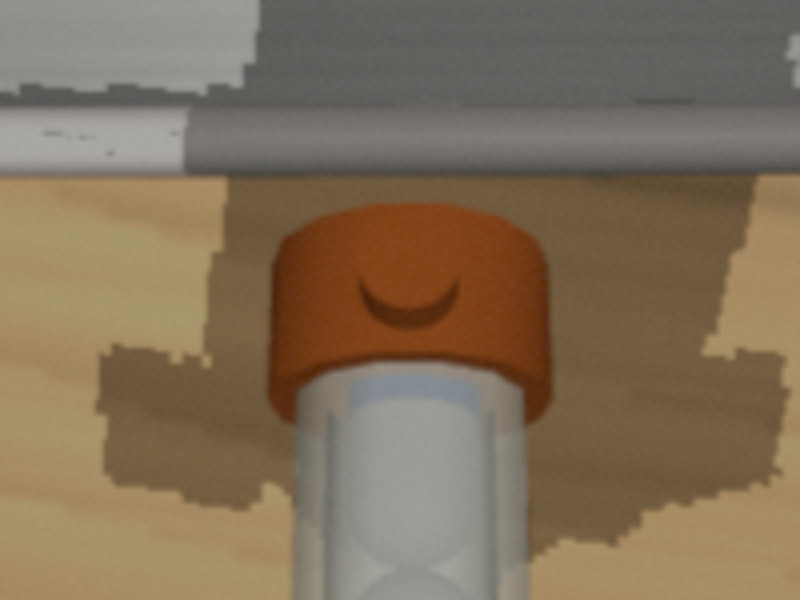

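View pics/s11.png

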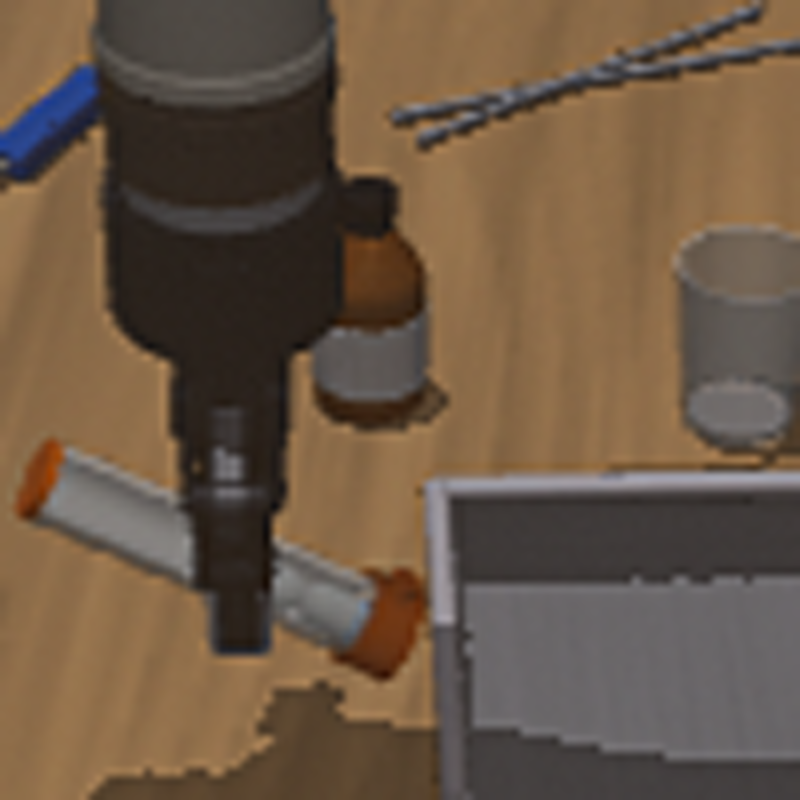

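{"name": "send_rows", "arguments": {
  "targets": [
    [[0.87,0.11,0.69,0,2],[0.87,0.11,0.69,0,2],[-0.96,-0.12,-0.33,0,2],[-2.87,-0.35,-1.4,0,2],[-2.09,-0.26,-0.96,0,2],[-2.09,-0.26,-0.96,0,2]]
  ]
}}

```text
clock: 15.45
eef_pos: [0.6665, -0.0927, 0.0695]
tool_rot: [-0.061, 0.998, -0.009, 0.0]
ft_force: [0.7, 0.5, -0.8]
grip_width: 0.027
```

```bash
python3 - <<'E'
from fit import *
shot("side","s12.png",(260,100,360,200),8)
shot("wrist","w12.png",(220,80,420,230),4)
E
python3 st.py
```

```text
15.55 [ 0.6666 -0.0927  0.069 ] [-6.050e-02  9.981e-01 -8.900e-03  2.000e-04] yaw 0.12117684473806056 F [ 1.6  1.  -0.1] T [ 0.01 -0.14 -0.  ] 0.0272
in tray frame 0.1476 -0.0007
```

View pics/w12.png

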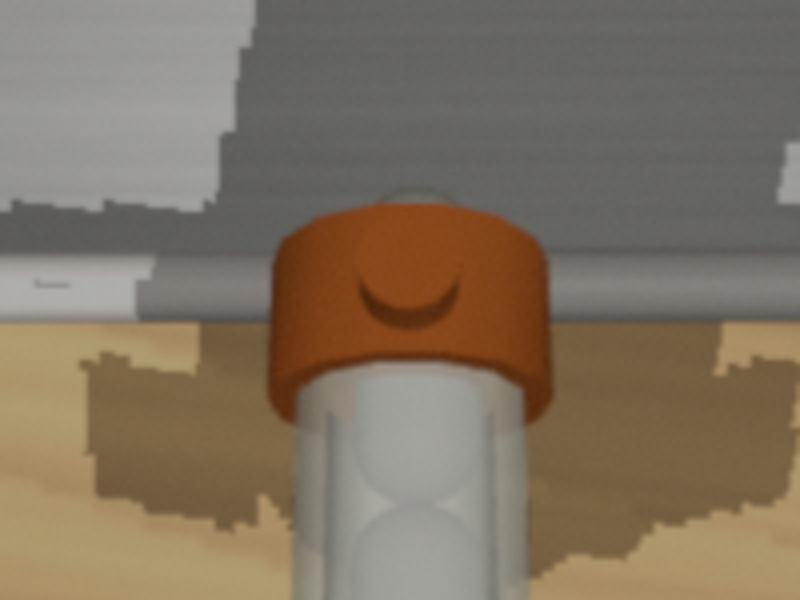

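View pics/s12.png

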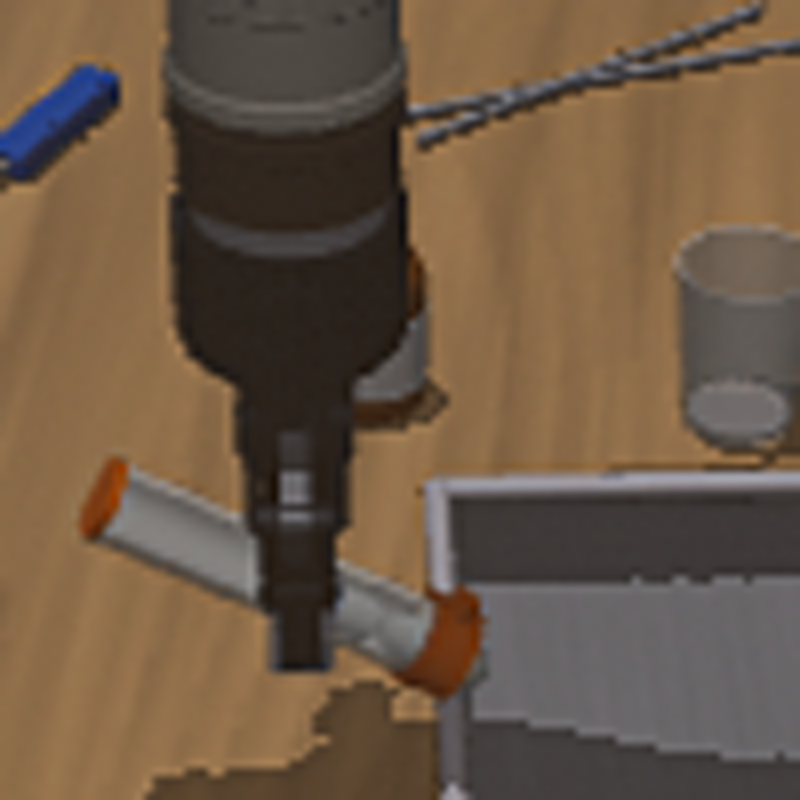

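{"name": "send_rows", "arguments": {
  "targets": [
    [[0.96,0.12,0.53,0,2],[1.91,0.24,1.07,0,2],[2.69,0.33,1.5,0,2],[2.69,0.33,1.5,0,2],[0.87,0.11,0.49,0,2],[-1.04,-0.13,-0.58,0,2],[-0.26,-0.03,-0.15,0,2],[-0.26,-0.03,-0.15,0,2]]
  ]
}}

```text
clock: 16.55
eef_pos: [0.6661, -0.0929, 0.0698]
tool_rot: [-0.061, 0.998, -0.009, 0.003]
ft_force: [3.1, 1.2, 6.9]
grip_width: 0.0269
```

```bash
python3 - <<'E'
from fit import *
shot("side","s13.png",(260,100,360,200),8)
shot("wrist","w13.png",(220,80,420,230),4)
E
python3 st.py
```

```text
16.65 [ 0.6661 -0.093   0.0698] [-0.0607  0.9981 -0.0091  0.0028] yaw 0.12140269606870646 F [3.  1.  7.4] T [ 0.2  -0.43 -0.04] 0.027
in tray frame 0.1471 -0.0009
```

View pics/w13.png

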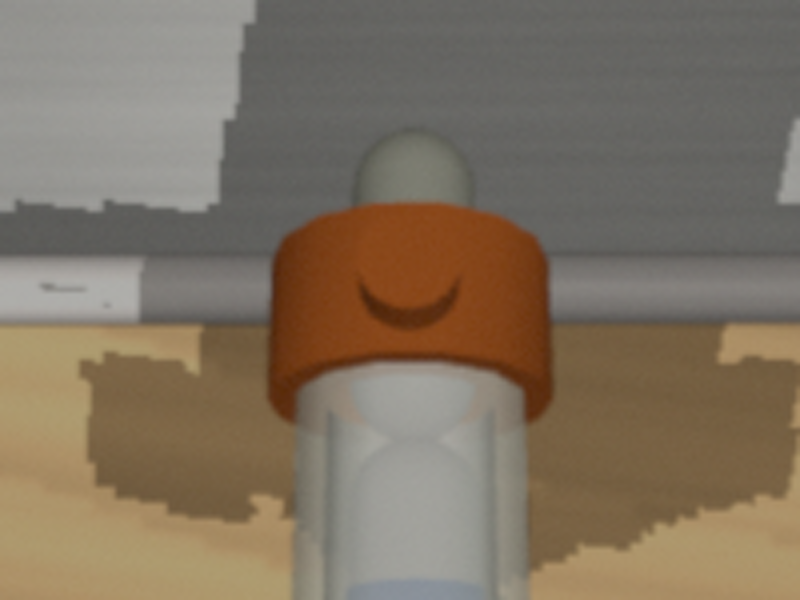

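View pics/s13.png

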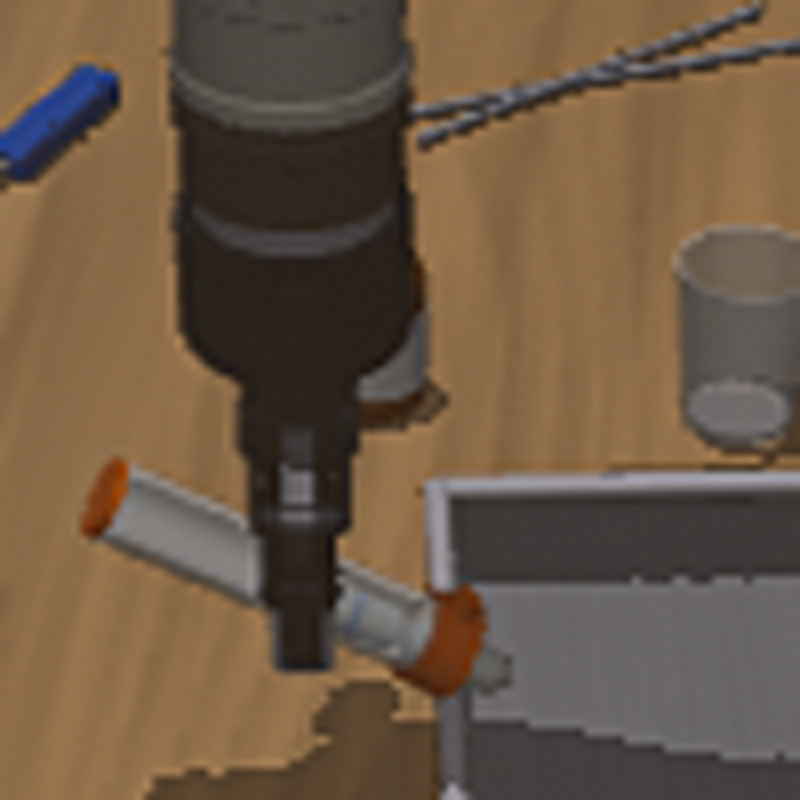

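{"name": "send_rows", "arguments": {
  "targets": [
    [[0.96,0.12,0.63,0,2],[1.91,0.24,1.17,0,2],[2.69,0.33,1.6,0,2],[2.69,0.33,1.6,0,2],[0.87,0.11,0.59,0,2],[-1.04,-0.13,-0.5,0,2],[-0.26,-0.03,-0.1,0,2],[-0.26,-0.03,-0.1,0,2]]
  ]
}}

```text
clock: 17.65
eef_pos: [0.6656, -0.0934, 0.0705]
tool_rot: [-0.061, 0.998, -0.01, 0.005]
ft_force: [6.1, 0.7, 8.7]
grip_width: 0.0272
```

```bash
python3 - <<'E'
from fit import *
shot("side","s14.png",(260,100,360,200),8)
shot("wrist","w14.png",(220,80,420,230),4)
E
python3 st.py
```

```text
17.75 [ 0.6656 -0.0934  0.0705] [-0.0607  0.9981 -0.0095  0.0055] yaw 0.12148446820000736 F [5.5 0.8 8. ] T [ 0.12 -1.01 -0.02] 0.0271
in tray frame 0.1466 -0.0013
```

View pics/w14.png

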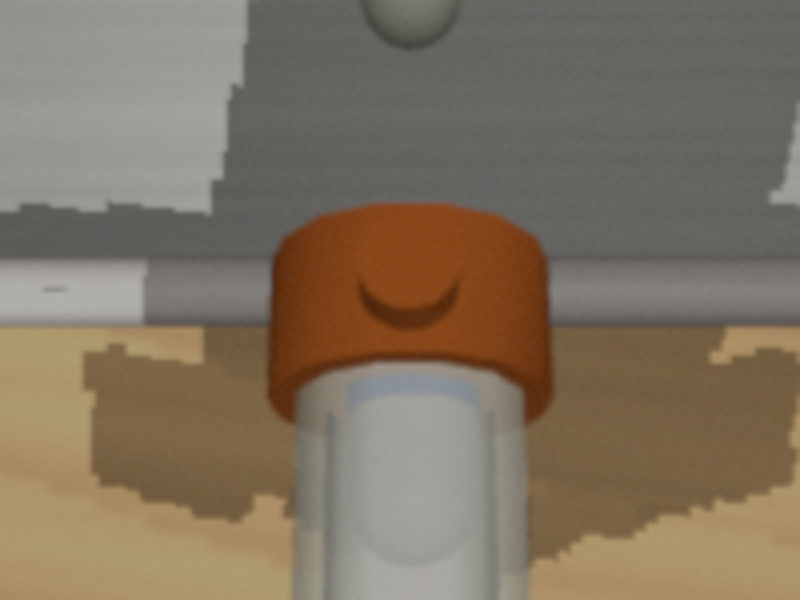

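View pics/s14.png

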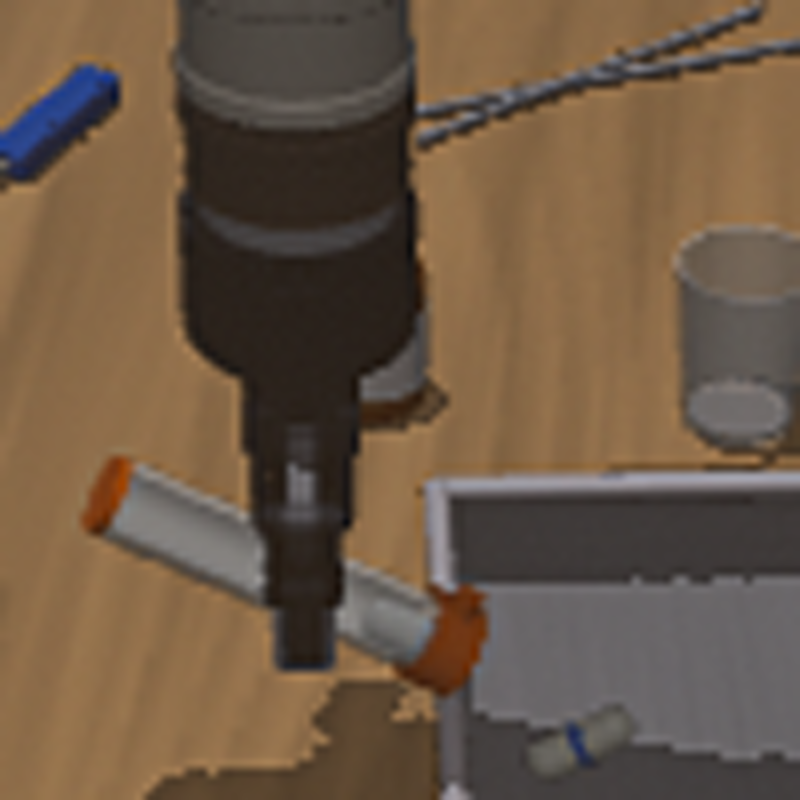

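{"name": "send_rows", "arguments": {
  "targets": [
    [[0.96,0.12,0.53,0,2],[1.91,0.24,1.07,0,2],[2.8,0.35,1.5,0,2],[2.8,0.35,1.5,0,2],[0.87,0.11,0.49,0,2],[-1.04,-0.13,-0.6,0,2],[-0.1,-0.01,-0.05,0,2],[-0.1,-0.01,-0.05,0,2]]
  ]
}}

```text
clock: 18.75
eef_pos: [0.6654, -0.0935, 0.0707]
tool_rot: [-0.061, 0.998, -0.01, 0.007]
ft_force: [7.1, 1.9, 9.9]
grip_width: 0.0271
```

```bash
python3 - <<'E'
from fit import *
shot("wrist","w15.png",(220,80,420,230),4)
E
python3 st.py
```

```text
18.8 [ 0.6654 -0.0935  0.0707] [-0.0608  0.9981 -0.0096  0.0066] yaw 0.12159950991558155 F [6.1 1.3 9.7] T [ 0.23 -1.21 -0.  ] 0.0271
in tray frame 0.1463 -0.0013
```

View pics/w15.png

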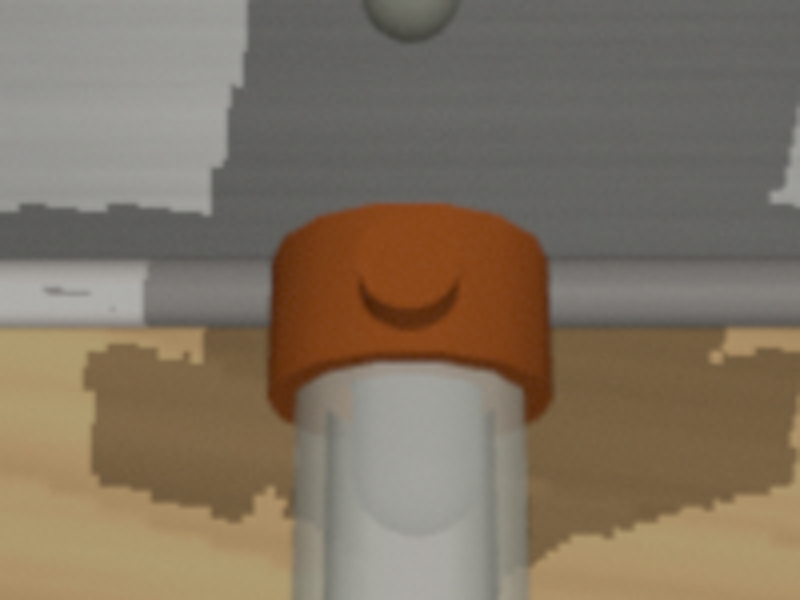

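{"name": "send_rows", "arguments": {
  "targets": [
    [[1.4,0.17,0.78,0,2],[2.9,0.36,1.6,0,2],[2.9,0.36,1.6,0,2],[0.9,0.11,0.5,0,2],[-1.2,-0.15,-0.67,0,2],[0,0,0,0,2],[1.4,0.17,0.78,0,2],[2.9,0.36,1.6,0,2],[2.9,0.36,1.6,0,2],[0.9,0.11,0.5,0,2],[-1.2,-0.15,-0.67,0,2],[0,0,0,0,2]]
  ]
}}

```text
clock: 20.3
eef_pos: [0.6647, -0.0937, 0.0719]
tool_rot: [-0.061, 0.998, -0.01, 0.007]
ft_force: [0.1, -0.6, -0.9]
grip_width: 0.0271
```

```bash
python3 - <<'E'
from fit import *
shot("wrist","w16.png",(220,80,420,230),4); shot("side","s16.png",(260,100,400,230),5)
E
python3 st.py
```

```text
20.4 [ 0.6652 -0.0936  0.0709] [-0.0607  0.9981 -0.0098  0.0067] yaw 0.12156923204725167 F [ 6.5  2.  11.6] T [ 0.22 -1.1  -0.01] 0.0268
in tray frame 0.1461 -0.0013
```

View pics/w16.png

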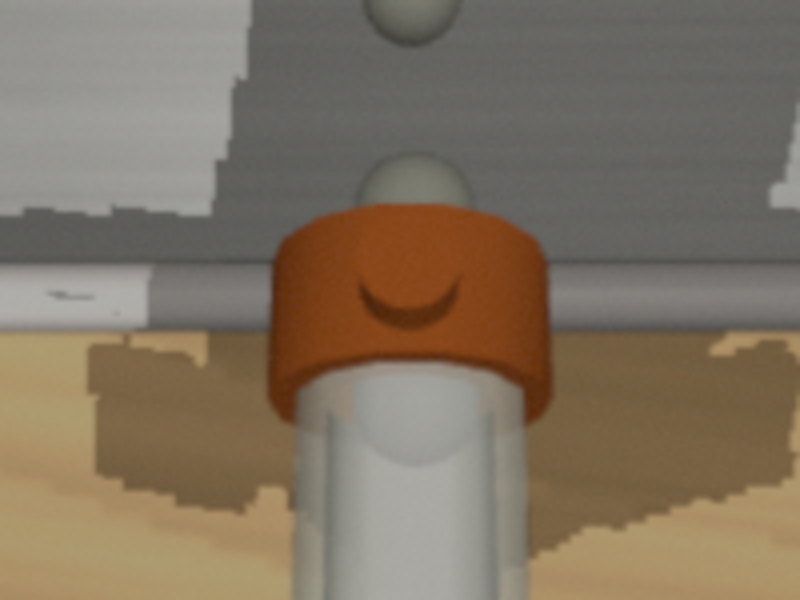

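View pics/s16.png

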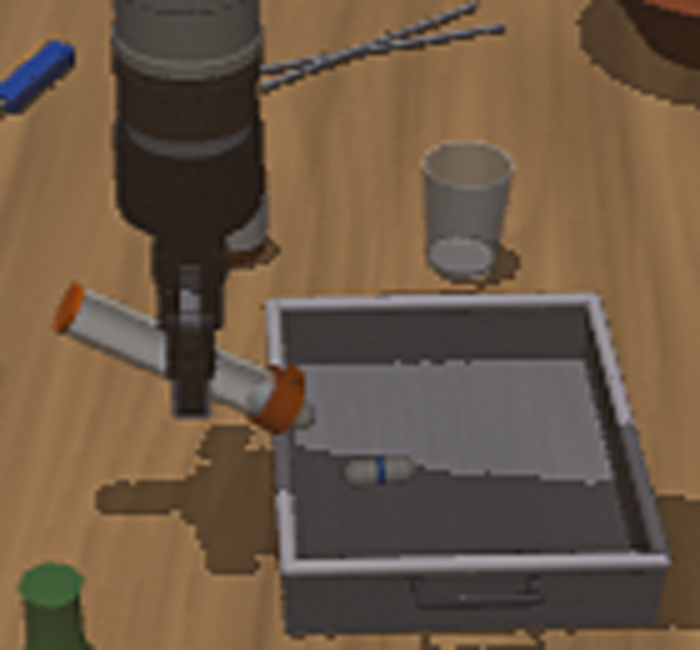

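{"name": "send_rows", "arguments": {
  "targets": [
    [[0.96,0.12,0.53,0,2],[2,0.25,1.1,0,2],[2.9,0.36,1.6,0,2],[2.9,0.36,1.6,0,2],[0.9,0.11,0.5,0,2],[-1.2,-0.15,-0.67,0,2],[0,0,0,0,2],[0,0,0,0,2],[0,0,0,0,2]]
  ]
}}

```text
clock: 21.52
eef_pos: [0.6652, -0.0936, 0.071]
tool_rot: [-0.061, 0.998, -0.01, 0.007]
ft_force: [6.8, 1.9, 11.5]
grip_width: 0.0272
```

```bash
python3 - <<'E'
from fit import *
shot("wrist","w17.png",(220,80,420,230),4)
E
python3 st.py
```

```text
21.575 [ 0.6652 -0.0936  0.071 ] [-0.0607  0.9981 -0.0096  0.0068] yaw 0.12148315142969901 F [ 7.1  1.5 11.5] T [ 0.19 -1.11 -0.02] 0.0273
in tray frame 0.1461 -0.0013
```

View pics/w17.png

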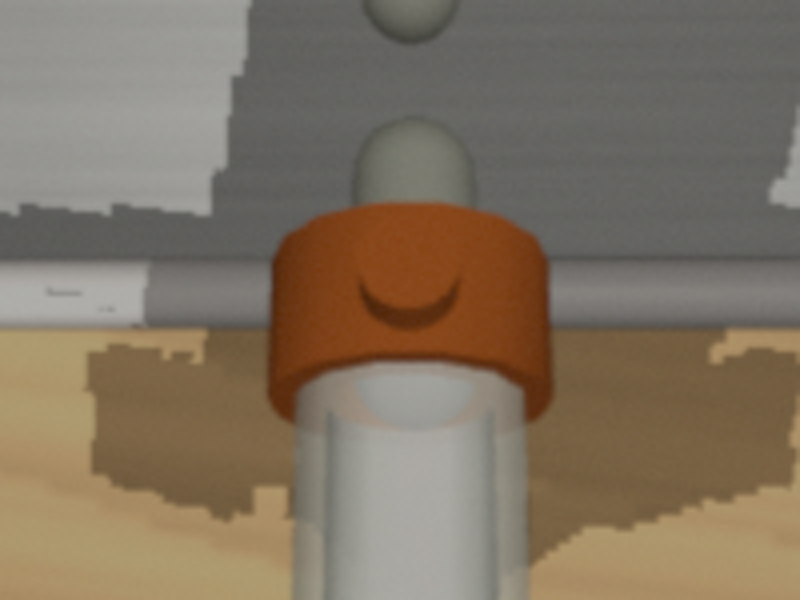

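{"name": "send_rows", "arguments": {
  "targets": [
    [[0.96,0.12,0.53,0,2],[2,0.25,1.1,0,2],[2.9,0.36,1.6,0,2],[2.9,0.36,1.6,0,2],[0.9,0.11,0.5,0,2],[-1.2,-0.15,-0.67,0,2],[0,0,0,0,2],[0,0,0,0,2],[0,0,0,0,2]]
  ]
}}

```text
clock: 22.7
eef_pos: [0.6652, -0.0935, 0.0709]
tool_rot: [-0.061, 0.998, -0.01, 0.007]
ft_force: [7.7, 1.4, 11.0]
grip_width: 0.027
```

```bash
python3 - <<'E'
from fit import *
shot("wrist","w18.png",(220,80,420,230),4)
shot("side","s18.png",(260,100,400,230),5)
E
python3 st.py
```

```text
22.8 [ 0.6652 -0.0935  0.0709] [-0.0607  0.9981 -0.0095  0.0067] yaw 0.1214936650750702 F [ 7.5  0.4 11. ] T [ 0.24 -1.08 -0.01] 0.0268
in tray frame 0.1461 -0.0013
```

View pics/w18.png

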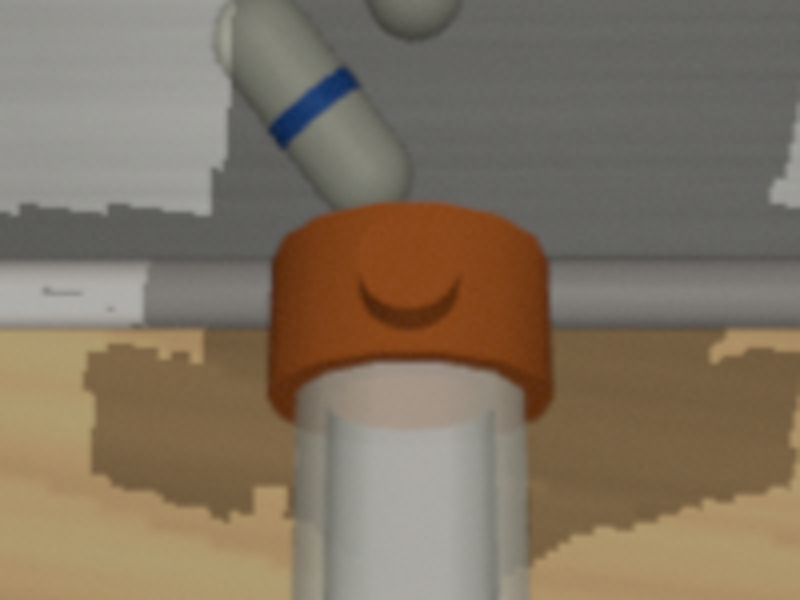

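View pics/s18.png

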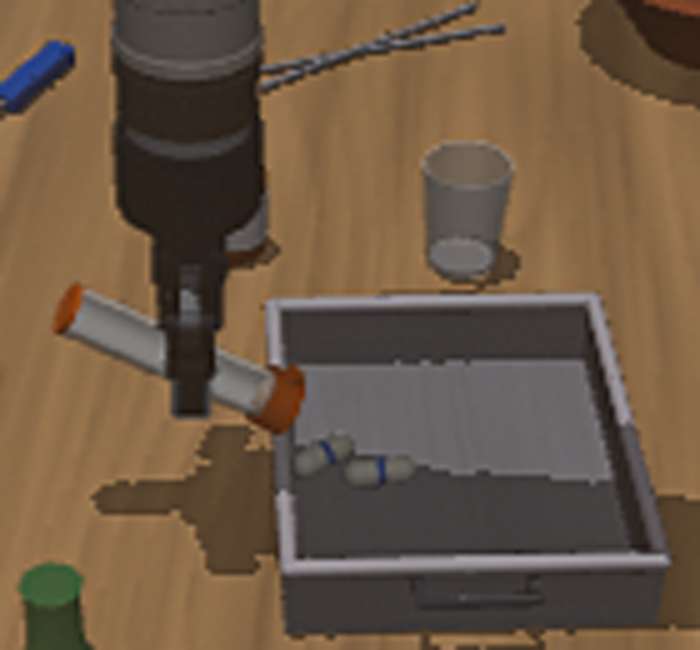

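{"name": "send_rows", "arguments": {
  "targets": [
    [[0.5,0.05,1.5,0,2],[0,0,3.5,0,2],[-2.4,-0.3,3.5,0,2],[-2.4,-0.3,1.5,0,2],[-2.4,-0.3,-0.8,0,2],[-2.4,-0.3,-1.4,0,2],[-2.4,-0.3,-1.9,0,2],[-2.4,-0.3,-2.4,0,2],[-2.4,-0.3,-2.8,0,2],[-2.4,-0.3,-3.2,0,2],[-2.4,-0.3,-3.2,0,2]]
  ]
}}

```text
clock: 24.18
eef_pos: [0.6416, -0.0958, 0.0426]
tool_rot: [-0.061, 0.998, -0.009, 0.007]
ft_force: [-0.3, 4.0, 24.0]
grip_width: 0.0268
```

```bash
python3 - <<'E'
from fit import *
shot("wrist","w19.png",(180,60,460,260),2.8)
shot("side","s19.png",(260,100,400,230),5)
E
python3 st.py
```

```text
24.275 [ 0.6416 -0.0958  0.0426] [-0.0609  0.9981 -0.0091  0.0074] yaw 0.12192517646040946 F [ 0.2  4.4 23.2] T [ 0.68  0.55 -0.1 ] 0.0269
in tray frame 0.1224 -0.0007
```

View pics/w19.png

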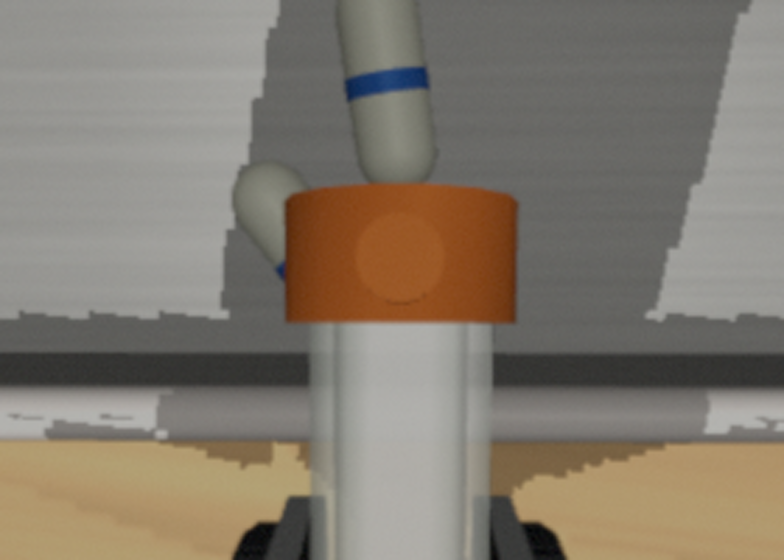

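View pics/s19.png

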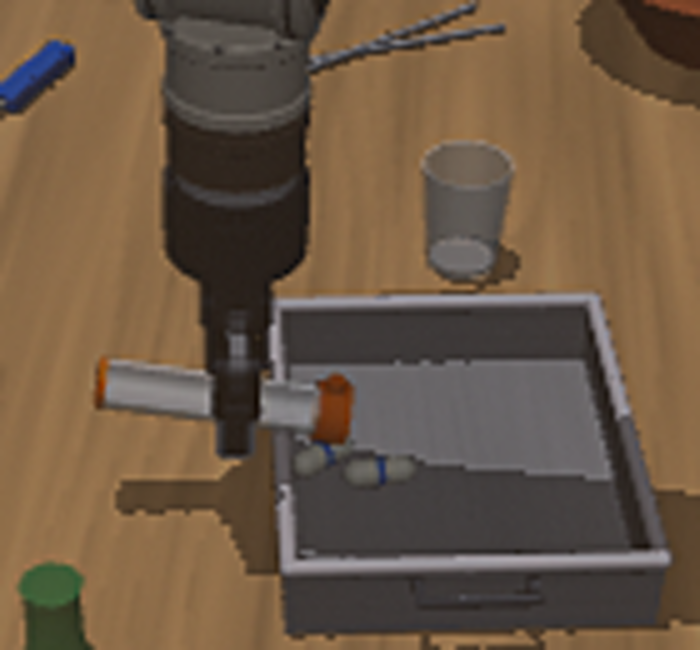

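{"name": "send_rows", "arguments": {
  "targets": [
    [[0,0,-0.2,0,2],[0,0,-0.4,0,2],[0,0,-0.4,0,2]]
  ]
}}

```text
clock: 24.65
eef_pos: [0.643, -0.0958, 0.0397]
tool_rot: [-0.061, 0.998, -0.009, 0.009]
ft_force: [1.8, 4.2, 25.8]
grip_width: 0.0271
```

```bash
python3 - <<'E'
from fit import *
from tilt import tilt
shot("side","s20.png",(260,100,400,230),5); 
E
python3 st.py
```

```text
24.7 [ 0.643  -0.0958  0.0396] [-0.061   0.9981 -0.0093  0.0089] yaw 0.12205135049690474 F [ 1.3  4.  25.2] T [ 0.74  0.32 -0.06] 0.0272
in tray frame 0.1238 -0.0009
```

View pics/s20.png

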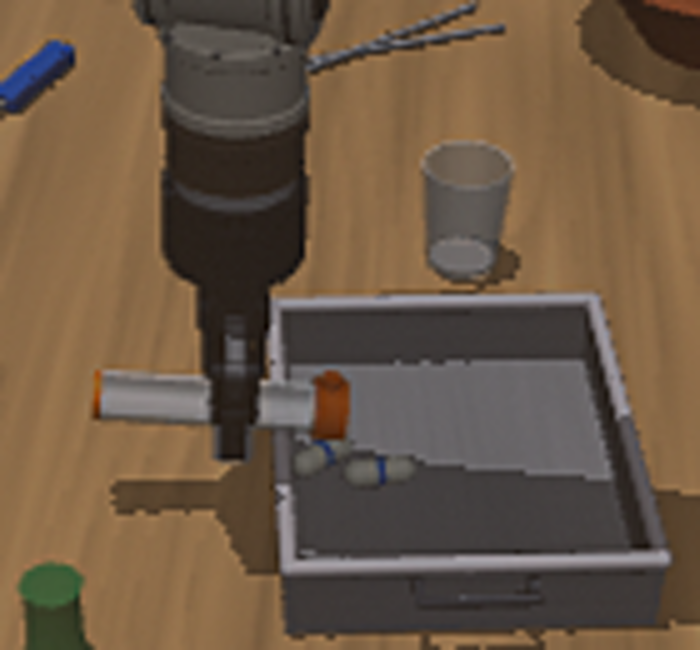

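{"name": "send_rows", "arguments": {
  "targets": [
    [[0,0,4,0,2],[-1,2,9,0,2],[-4,7,11.5,0.02,2],[-7,12,11.5,0.04,2],[-7.3,17.5,11.5,0.06,2],[-7.3,23,11.5,0.08,2],[-7.3,27.5,11.5,0.0925,2],[-7.3,30.4,11.5,0.0925,2],[-7.3,30.4,11.5,0.0925,2],[-7.3,30.4,11.5,0.0925,2]]
  ]
}}

```text
clock: 25.95
eef_pos: [0.563, 0.2067, 0.1456]
tool_rot: [-0.107, 0.994, -0.009, 0.001]
ft_force: [1.0, -0.2, -1.4]
grip_width: 0.0273
```

```bash
python3 - <<'E'
from h import *
shot("wrist","w21.png"); shot("side","s21.png",(230,150,390,270),5)
E
python3 st.py
```

```text
26.05 [0.5634 0.2062 0.1457] [-1.059e-01  9.943e-01 -9.100e-03  7.000e-04] yaw 0.21210822892434544 F [-0.2  0.4 -0.5] T [ 0.02 -0.04  0.01] 0.0269
in tray frame 0.0816 0.3086
```

View pics/w21.png

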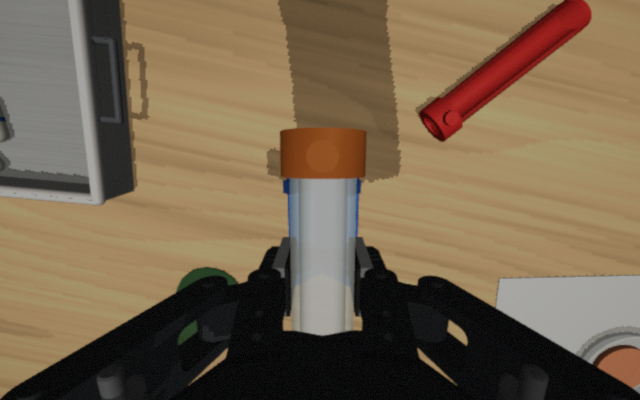

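View pics/s21.png

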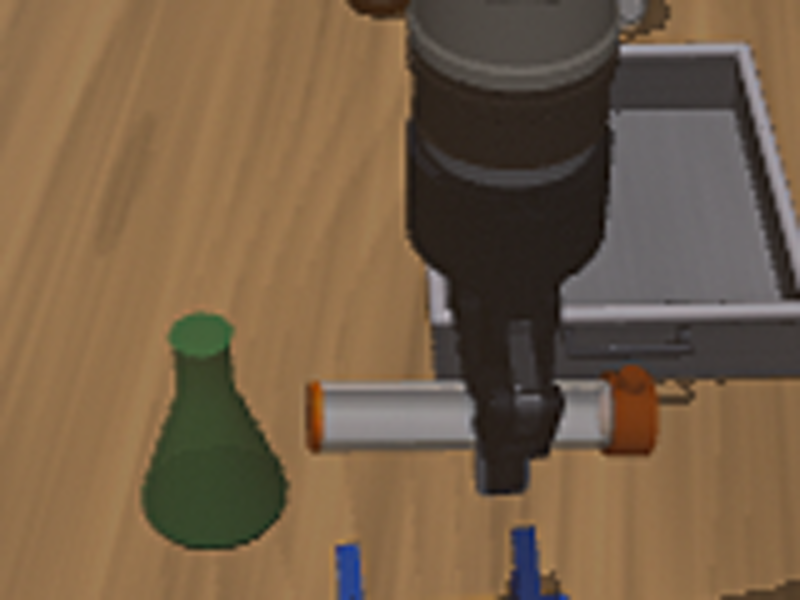

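{"name": "send_rows", "arguments": {
  "targets": [
    [[0.95,0.2,0,0,2],[0.95,0.2,-3,0,2],[0.95,0.2,-5,0,2],[0.95,0.2,-5,0,2]]
  ]
}}

```text
clock: 26.55
eef_pos: [0.5723, 0.2084, 0.0937]
tool_rot: [-0.106, 0.994, -0.009, -0.001]
ft_force: [1.0, 0.1, -0.5]
grip_width: 0.0273
```

```bash
python3 - <<'E'
from h import *
shot("wrist","w22.png"); shot("side","s22.png",(250,190,380,310),6)
E
python3 st.py
```

```text
26.65 [0.5739 0.2093 0.0961] [-0.1062  0.9943 -0.0088  0.0014] yaw 0.2128630812634551 F [ 0.8  0.9 -1.5] T [ 0.03 -0.    0.01] 0.0271
in tray frame 0.0924 0.3104
```

View pics/w22.png

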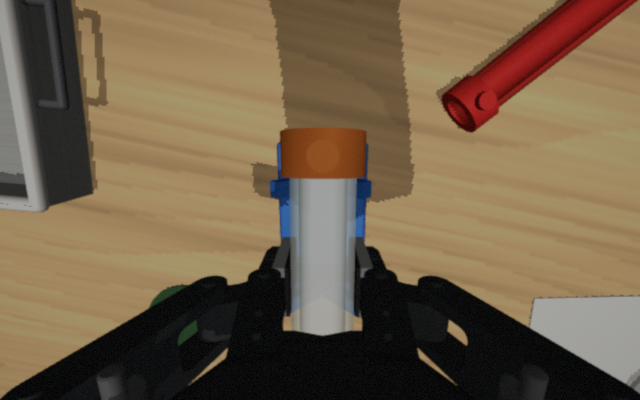

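View pics/s22.png

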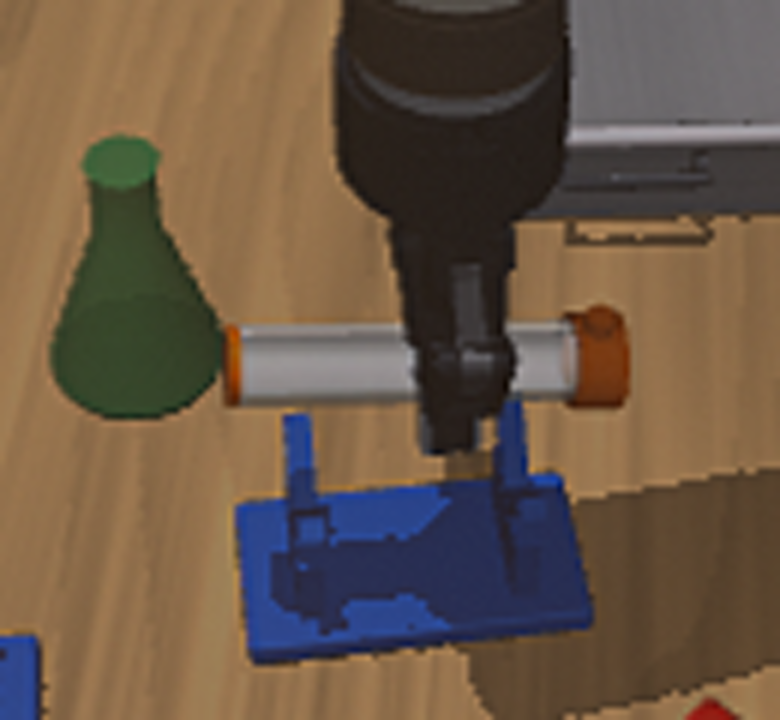

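{"name": "send_rows", "arguments": {
  "targets": [
    [[0,0,-2,0,2],[0,0,-3.8,0,2],[0,0,-4.5,0,2],[0,0,-4.9,0,2],[0,0,-5.2,0,2],[0,0,-5.2,0,2]]
  ]
}}

```text
clock: 27.4
eef_pos: [0.5741, 0.2095, 0.0451]
tool_rot: [-0.107, 0.994, -0.009, 0.002]
ft_force: [0.2, -1.0, 2.2]
grip_width: 0.0271
```

```bash
python3 - <<'E'
from h import *
shot("wrist","w23.png"); shot("side","s23.png",(250,190,380,310),6)
E
python3 st.py
```

```text
27.5 [0.5741 0.2095 0.045 ] [-0.1066  0.9943 -0.009   0.0023] yaw 0.21351620461182996 F [-0.8 -2.2  4.5] T [-0.38  0.2   0.07] 0.0268
in tray frame 0.0926 0.3106
```

View pics/w23.png

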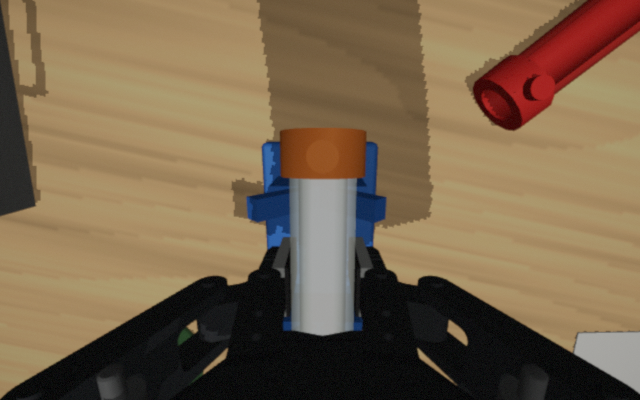

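View pics/s23.png

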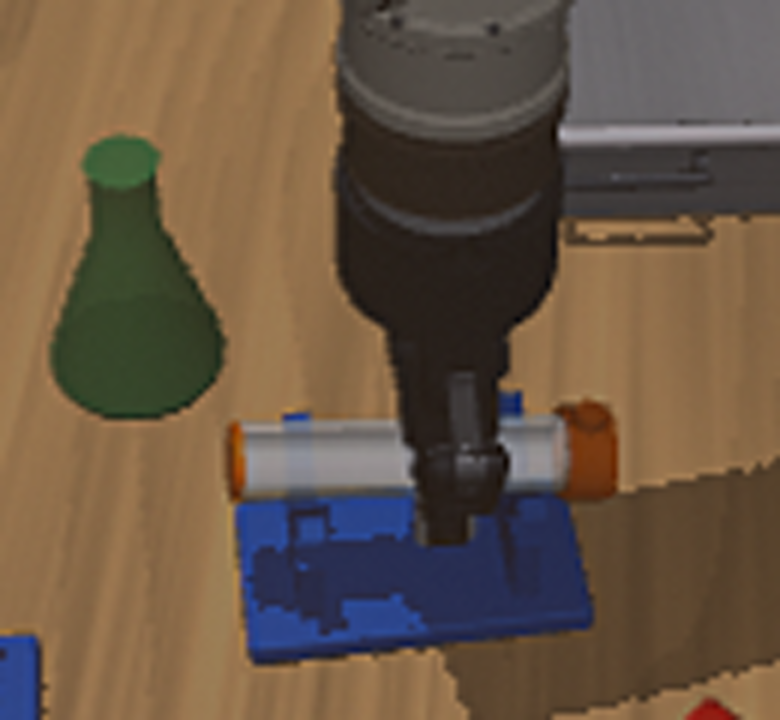

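{"name": "send_rows", "arguments": {
  "targets": [
    [[0,0,-0.2,0,2],[0,0,-0.3,0,2],[0,0,0,0,3.2],[0,0,0,0,4],[0,0,0,0,6],[0,0,0,0,6],[0,0,0,0,6]]
  ]
}}

```text
clock: 28.38
eef_pos: [0.573, 0.2096, 0.0433]
tool_rot: [-0.107, 0.994, -0.009, 0.001]
ft_force: [0.3, 0.5, -0.0]
grip_width: 0.0597
```

```bash
python3 - <<'E'
from h import *
shot("wrist","w24.png"); shot("side","s24.png",(250,190,380,310),6)
E
python3 st.py
```

```text
28.475 [0.5731 0.2096 0.0434] [-1.067e-01  9.943e-01 -8.900e-03  9.000e-04] yaw 0.21378505599134634 F [ 0.3 -0.8  0.1] T [ 0.03  0.04 -0.03] 0.0598
in tray frame 0.0916 0.3108
```

View pics/w24.png

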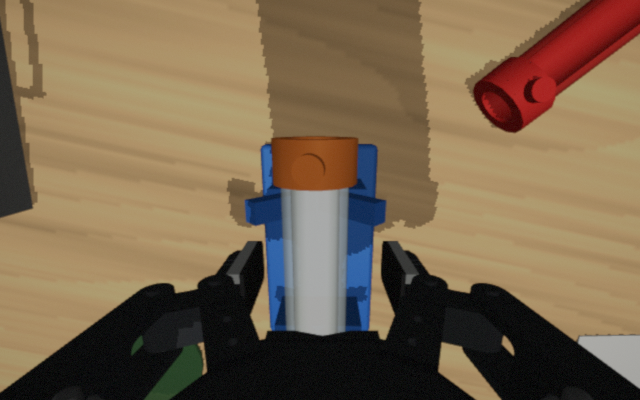

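View pics/s24.png

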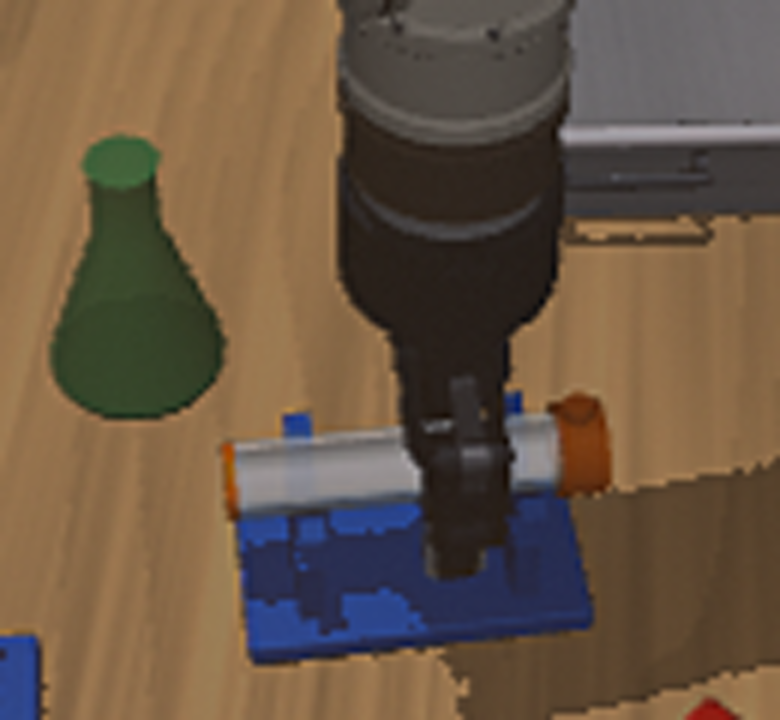

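{"name": "send_rows", "arguments": {
  "targets": [
    [[0,0,2,0,7],[0,0,6,0,8],[0,0,11,0,8],[-0.4,-0.4,16,0,8],[-0.4,-0.4,19.2,0,8],[-0.4,-0.4,19.2,0,8],[-0.4,-0.4,19.2,0,8]]
  ]
}}

```text
clock: 29.35
eef_pos: [0.5687, 0.2055, 0.2346]
tool_rot: [-0.107, 0.994, -0.009, 0.0]
ft_force: [0.2, 0.4, 0.2]
grip_width: 0.0802
```

```bash
python3 - <<'E'
from h import *
c=np.array([.579,.210,.065]); a=np.array([np.cos(.215),np.sin(.215),0])
shot("wrist","w25.png",(240,100,420,280),4); shot("side","s25.png",(260,210,390,310),6); shot("scene","c25.png")
print(proj("wrist",[c+s*a for s in(-.07,-.01,.07)]))
E
python3 st.py
```

```text
[[327.11216859 133.25500599]
 [326.90644258 190.10582317]
 [326.66107998 257.90991065]]
29.5 [0.5683 0.2053 0.2336] [-1.067e-01  9.942e-01 -9.300e-03 -7.000e-04] yaw 0.21378958060211417 F [-0.1  0.1  0.6] T [0.01 0.03 0.07] 0.0804
in tray frame 0.0863 0.3071
```

View pics/w25.png

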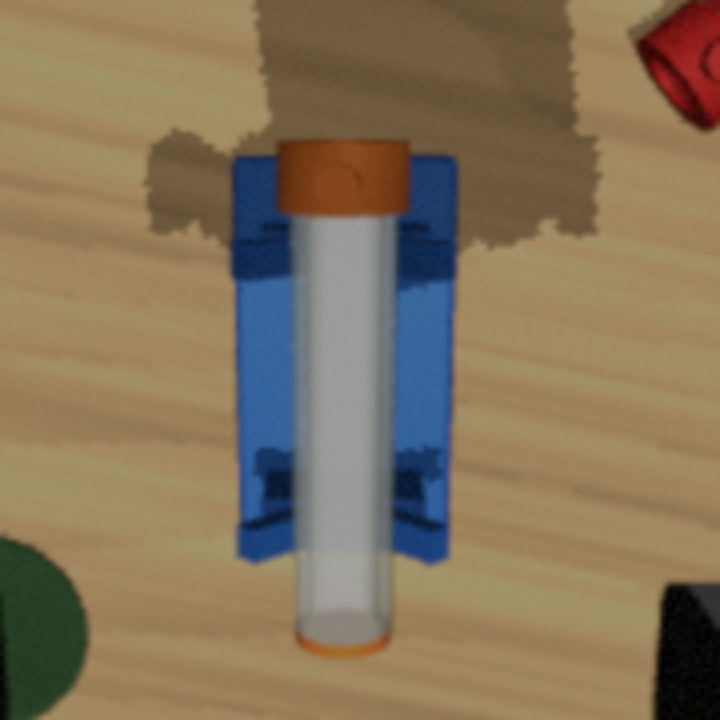

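View pics/s25.png

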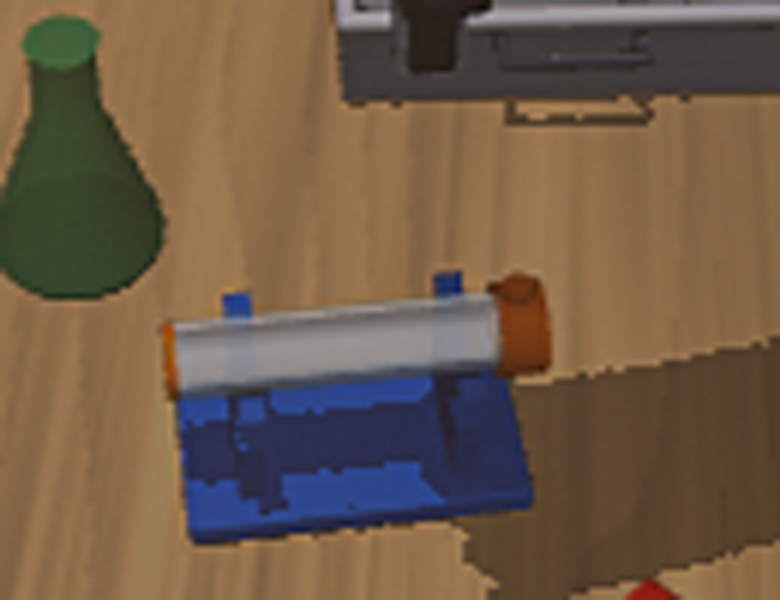

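View pics/c25.png

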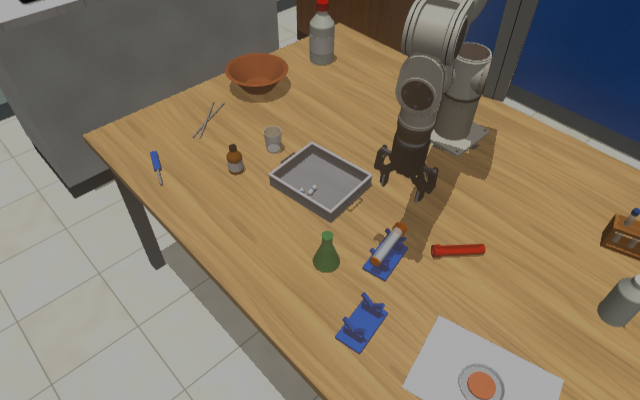

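```bash
python3 - <<'E'
from h import *
shot("side","s26.png")
bot.job_done()
E
```

```text
the job is handed in; nothing more can be done
```

View pics/s26.png

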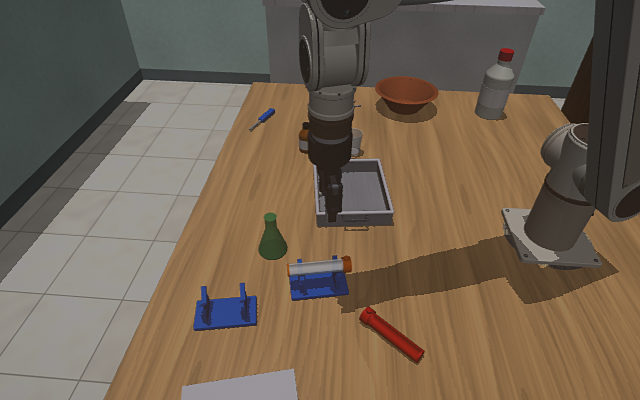

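Both bars are in the steel tray and the empty tube is back in its cradle, level with its mouth towards the robot. I handed the job in at about 29.6 s.

- **Tipping:** The moves could not tilt the tool, so I gripped the tube near its middle and pivoted it in the jaws against the tray's far edge.
- **Knocking:** About eight knocks of the rim along the tube's axis on that edge brought both bars out. I then levelled the tube on the same edge and set it down.
- **Last checks:** The last pictures show an empty bore, both bars in the tray, and the flask, reagent and beaker where they stood. The gripper is open and well clear of everything.
- **What was off:** The tube was tipped only about 29°, short of the 35 to 45° you gave, though the bars still ran out. It lies about 2.5 mm nearer the cap side than at the start, and looks rolled by about 4 to 5°. I left both as they were.
- **Forces:** The highest wrist force I read was about 42 N. I only read it at the end of each move, so peaks within a knock were not seen.

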